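# Pack the 200 g weights back into their case after the balance check

## Task

The balance check is finished: put the 200 g weights away. Slide the catch back and swing the case's lid right open, stand every 200 g weight (the 28 mm wide ones, one on the balance pan and the rest on the bench) upright in a pocket of its own and lay the lifting fork flat in its trough, then shut the lid fully and slide the catch home. Leave the smaller and bigger weights standing on the bench and do not disturb the flask, bottle and jar.

Things in the scene. Friction and masses are not known exactly. Their poses are not given: they have to be found in the camera images.
- case: Grey plastic clamshell weight case, fixed, 170 (x) by 260 (y) mm, base 30 mm high, 75 mm shut. Origin: centre of its underside; x from front (handle, catch) to back (hinge), y along the hinge, z up; its front faces the robot's right. Foam inside, 2 mm below the rim: a row of four pockets (x = 10, y = -87, -29, 29, 87 mm), in front of them a long trough (x = -54 mm).
- lid (a joint): Lid angle: 0 shut, grows as the lid swings up and back, stop at 1.8 rad (leaning a little back). Stiff friction hinge: it stays where it is left; about 4 N at the handle lifts it, under 2 N lowers it. The lid is a shell 45 mm deep with the base's outline and 6 mm walls.
- lid_hinge (a point): Mid-point of the lid's hinge axis, which runs along the case's y axis on the back upper rim of the base, 30 mm above the bench and 85 mm behind the case's centre. Axes as the case. It does not move with the lid.
- handle (a point): Middle of the lid's pull bar: round bar 12 mm in diameter, 80 mm long, parallel to the hinge, on a stalk at each end, its axis 35 mm in front of the lid's front face (a finger fits between). Lid shut: 55 mm above the bench, 205 mm in front of and 25 mm above the hinge axis. Moves and turns with the lid.
- catch (a joint): Slide of the catch: 0 fastened (a tongue hooks over a lug on the lid and really holds it down), 0.026 m fully drawn back; clear of the lug from 0.019 m. Slides in the case's -y direction to release, +y to fasten; friction 1.5 N, stays where left. It must also be drawn back while the lid is being shut.
- catch_tab (a point): Centre of the catch's black finger tab at the case's front, near its -y end: 12 mm along the slide (case y) by 16 mm (case x) by 44 mm tall, its middle 34 mm and top 56 mm above the bench, 25 mm in front of the case's front face. Can be pinched from above by its y faces, or pushed.
- pocket_1 (a point): Centre of the floor of square pocket 1 of 4 in the case's foam: pocket 38 mm square, 12 mm deep, its floor 16 mm above the bench, foam surface 28 mm above the bench. Axes as the case.
- pocket_2 (a point): Centre of the floor of square pocket 2 of 4 in the case's foam: pocket 38 mm square, 12 mm deep, its floor 16 mm above the bench, foam surface 28 mm above the bench. Axes as the case.
- pocket_3 (a point): Centre of the floor of square pocket 3 of 4 in the case's foam: pocket 38 mm square, 12 mm deep, its floor 16 mm above the bench, foam surface 28 mm above the bench. Axes as the case.
- pocket_4 (a point): Centre of the floor of square pocket 4 of 4 in the case's foam: pocket 38 mm square, 12 mm deep, its floor 16 mm above the bench, foam surface 28 mm above the bench. Axes as the case.
- trough (a point): Centre of the floor of the fork's trough in the foam: 30 mm wide (case x), 190 mm long (case y), its floor 21 mm above the bench and 7 mm below the foam. Axes as the case.
- w200_a_mid (a point): Centre (24 mm above its base) of a loose 200 g weight: steel cylinder 28 mm in diameter and 36 mm tall, with a 19 mm head on a thin neck on top, 48 mm tall in all; z up along its axis. This one starts on the balance pan.
- w200_b_mid (a point): Centre (24 mm above its base) of a loose 200 g weight: steel cylinder 28 mm in diameter and 36 mm tall, with a 19 mm head on a thin neck on top, 48 mm tall in all; z up along its axis. Starts on the bench between case and balance among the look-alikes; may be absent.
- w200_c_mid (a point): Centre (24 mm above its base) of a loose 200 g weight: steel cylinder 28 mm in diameter and 36 mm tall, with a 19 mm head on a thin neck on top, 48 mm tall in all; z up along its axis. Starts on the bench between case and balance among the look-alikes; may be absent.
- w200_d_mid (a point): Centre (24 mm above its base) of a loose 200 g weight: steel cylinder 28 mm in diameter and 36 mm tall, with a 19 mm head on a thin neck on top, 48 mm tall in all; z up along its axis. Starts on the bench between case and balance among the look-alikes; may be absent.
- w100_a_mid (a point): Centre (half-way up, 19 mm above its base) of a loose 100 g weight, a smaller look-alike: steel cylinder 22 mm in diameter and 28 mm tall with a 15 mm head, 38 mm tall in all. It belongs to another set: not for this case. Stands on the bench.
- w100_b_mid (a point): Centre (half-way up, 19 mm above its base) of a loose 100 g weight, a smaller look-alike: steel cylinder 22 mm in diameter and 28 mm tall with a 15 mm head, 38 mm tall in all. It belongs to another set: not for this case. Stands on the bench.
- w500_mid (a point): Centre (half-way up, 30.5 mm above its base) of a loose 500 g weight, a bigger look-alike: steel cylinder 38 mm in diameter and 46 mm tall with a 25 mm head, 61 mm tall in all. Belongs to another set: not for this case. Stands on the bench.
- fork_mid (a point): Middle of the weight-lifting fork's length, 9 mm above its underside: 150 mm long along its x axis, lying flat, z up. Wooden handle 16 mm wide, 18 mm tall, from 75 mm behind this point to 35 mm ahead of it, then a flat steel fork 22 mm wide over its two prongs. Starts on the bench beyond the weights; may lie in the trough either way round.
- pan (a point): Centre of the top of the balance's steel pan (120 mm in diameter, 75 mm above the bench). The balance is a fixed white bench balance 230 mm (x, front towards the robot) by 180 mm by 60 mm tall, pan 30 mm behind its middle. Axes as the balance.
- flask: Bystander: conical glass flask with blue solution, 84 mm wide, 134 mm tall; origin at its underside.
- reagent: Bystander: amber reagent bottle, 68 mm wide, 150 mm tall; origin at its underside.
- jar: Bystander: white plastic jar, 64 mm wide, 85 mm tall; origin at its underside.
Mind the look-alikes: they are no part of the job. Leave any purple or turquoise look-alike of the part that bears w200_a_mid alone. Of the things shaped like the part that bears fork_mid, the wooden one is meant.

How it is judged:
By the outcome, as a careful person would: the job done as asked, in the order asked, and still so for the second after the job is handed in, with the robot touching nothing.
Of w200_b, w200_c, w200_d only 1 to 3 are there at a start; the rules pass over those that are not, and their reading is None.
At some moment in a run one of w200_b, w200_c, w200_d, fork may be knocked a few centimetres aside while the robot is not near it.
It also fails if it takes over 210 s, if anything falls off the work surface, if the arm or the gripper's body presses on something with over 40 N, if the wrist force passes 120 N, or if a joint passes its speed limit or range.

## Robot

A 6-joint arm with a two-finger parallel gripper is mounted at the origin on the work surface. World frame = base frame: x ahead of the robot, y to its left, z up, the work surface at z = 0. Lengths are in m, angles in rad, forces in N, time in s.
With the tool pointing down it reaches from about 0.325 to 0.775 m from the base axis. Payload 9.3 kg.
Tool frame: the origin (TCP) lies midway between the tips of the shut fingers; the grasp point (between the pads) lies 19 mm behind it; x points along the fingers, y is the direction in which the jaws open and shut, and the axes are right-handed (so a half turn about x gives the same grasp; the last joint's range is limited). The gripper opens to 85 mm and grips with 20 to 120 N. Pads are 22 mm wide; open, the fingers measure 114 mm over their backs; the gripper's body (76 mm by 85 mm) begins 54 mm behind the grasp point. The pads swing forward as they close: fully open they stand 13 mm farther back than shut.
Start: joints at [0.955, 0.259, 0.021, 1.334, 0, 1.418], TCP at [0.246, 0.492, 0.203] pointing down, gripper open.
Joint ranges: [-3.04, 3.04], [-0.91, 1.82], [-1.04, 1.36], [-1.92, 1.95], [-1.52, 1.45], [-3.14, 3.14]. Speed limits (rad/s): [2.22, 2.22, 2.79, 3.14, 3.14, 3.14].

## Interface

Orientations are given as a rotation vector (axis times angle).
In Python, from bench import * gives the robot as it stands.
- The arm moves only by the tool step_arm, never from a script. Its argument "targets" is a list of rows, each an object with "offset": the shift along the tool's x, y, z in m, a list of three; "yaw": the turn about the tool's x in degrees; "fingers": the finger opening in m, from 0 to 0.0854. A call has 1 to 20 rows; each row shifts and turns the commanded pose from where the row before left it, along the tool's axes as they then stand; what a row does not reach is not made up. A row lasts 1/12 s, in which the tool goes at most 41.7 mm and 7.16 degrees, less where a joint would pass 70% of its speed; a pose out of reach is approached as far as the arm can. A call with a gripper value outside its range is refused whole. The fingers move at their own pace and stop on an object; "grip_force" is the grip in N (left out, the last holds). Time passes only in rows, so rows that do not move let the fingers close. It gives the time, the measured TCP pose, the force and the opening at its end, in the units of the state.
- state(): the state, without advancing time (a new reading comes with each control period).
- capture(name): name is "scene" or "top" or "wrist"; returns (picture, depth): 400x640x3 uint8, red, green, blue; 400x640 float32, m along the optical axis (not along the pixel's ray), 0 where there is no reading.
- camera_params(name): a dict with "fx", "fy", "cx", "cy" (pixels), "T" (4x4, takes a point from camera to world coordinates). Camera axes: x right, y down, z forward; pixel columns grow to the right and rows downward; lengths in m; the calibration is good to about 2 mm. A picture is of the moment at which its call begins: read the wrist's pose just before it. camera_params takes no time and is no camera call; for the wrist camera it gives the pose at the moment of the call.
- close_job(): hands the job in, once; it reports no verdict.
The state is a dict: "time_s": time; "q": joint angles; "qd": joint speeds; "joint_efforts": joint torques, N m; "eef_pos": TCP position; "ee_rot": TCP orientation; "ft_force": force on the tool from outside, world axes, zero at the start; "ft_torque": the same for the moment, N m; "finger_gap": finger opening in m.
Only numpy, scipy, OpenCV 4.12 (cv2) and the standard library are available. Lean on these libraries where they do the work, as an engineer would, in place of code of your own. Each camera call takes 0.05 s, during which the arm holds its last target. There are 200 camera calls.

## Working session

There is one attempt and no reset: what is moved stays moved. The work goes in short steps, Python scripts to look and compute and a tool call to move; the robot and the scene stay as the last step left them, time stands still between calls to the robot, and variables do not carry over. Pictures are saved under pics/ and viewed, about 12 in all and at most 16, crops included, and the job is handed in when it is done.

Besides the shell and the picture viewer there is one more tool, called as name(argument=value, ...) on one line, values as JSON. step_arm: Moves the arm, as the interface text tells. Its arguments: {"type":"object","properties":{"targets":{"type":"array","items":{"type":"object","properties":{"offset":{"type":"array","items":{"type":"number"}},"yaw":{"type":"number"},"fingers":{"type":"number"}}}},"grip_force":{"type":"number"}},"required":["targets"]}

```bash
ls; mkdir -p pics; cat > h.py <<'E'
from bench import *
import numpy as np, cv2
from scipy.spatial.transform import Rotation as R
def snap(n,f,crop=None,scale=1):
    p=camera_params(n); im,d=capture(n)
    np.savez('pics/'+f+'.npz',im=im,d=d,**{k:np.array(p[k]) for k in p})
    o=im[:,:,::-1]
    if crop: o=o[crop[1]:crop[3],crop[0]:crop[2]]
    if scale!=1: o=cv2.resize(o,None,fx=scale,fy=scale,interpolation=cv2.INTER_CUBIC)
    cv2.imwrite('pics/'+f+'.png',o); return f
def ld(f): return np.load('pics/'+f+'.npz')
def cloud(z):
    d=z['d']; v,u=np.mgrid[:d.shape[0],:d.shape[1]]
    P=np.stack([(u-z['cx'])/z['fx']*d,(v-z['cy'])/z['fy']*d,d],-1)
    W=P@z['T'][:3,:3].T+z['T'][:3,3]; W[d==0]=np.nan; return W
def proj(z,p):
    T=np.linalg.inv(z['T']); c=T[:3,:3]@np.array(p)+T[:3,3]
    return c[0]/c[2]*z['fx']+z['cx'],c[1]/c[2]*z['fy']+z['cy']
def st():
    s=state(); M=R.from_rotvec(s['ee_rot']).as_matrix()
    print('t',round(s['time_s'],2),'p',np.round(s['eef_pos'],4),'x',np.round(M[:,0],3),'y',np.round(M[:,1],3),'z',np.round(M[:,2],3),'gap',round(s['finger_gap'],4),'F',np.round(s['ft_force'],1),'q',np.round(s['q'],2)); return s,M
E
python3 - <<'E'
from h import *
st()
snap('scene','s0'); snap('top','t0')
for n in('scene','top'): 
    p=camera_params(n); print(n,p['fx'],np.round(p['T'],3))
E
```

```text
pics
t 0.0 p [0.2454 0.4919 0.2029] x [-0.001 -0.001 -1.   ] y [ 0.446  0.895 -0.001] z [ 0.895 -0.446 -0.   ] gap 0.0852 F [-0.  -0.4 -0.5] q [0.96 0.26 0.02 1.33 0.   1.42]
scene 505.1746488215837 [[ 0.279  0.648 -0.709  1.478]
 [ 0.96  -0.205  0.191 -0.325]
 [-0.022 -0.734 -0.679  0.909]
 [ 0.     0.     0.     1.   ]]
top 490.97658852992686 [[-0.025 -0.997  0.072  0.53 ]
 [-1.     0.025  0.01  -0.087]
 [-0.012 -0.071 -0.997  1.236]
 [ 0.     0.     0.     1.   ]]
```

View pics/t0.png

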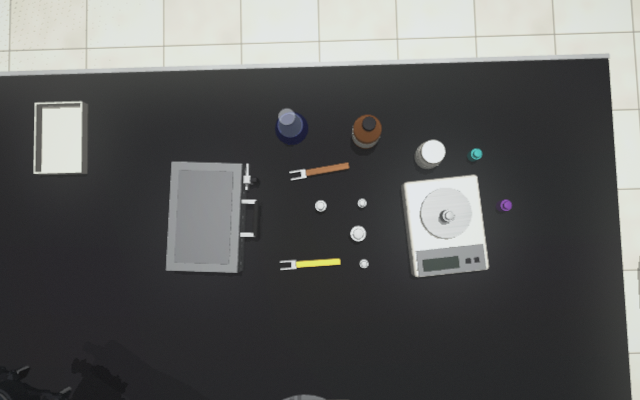

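View pics/s0.png

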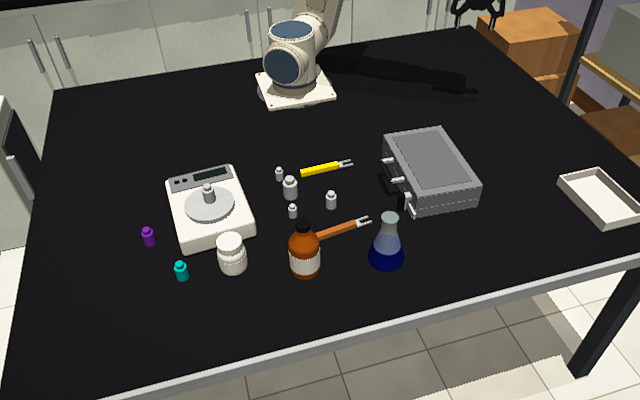

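The top view shows the case (lid shut) at about (205,217), its handle at (250,218) and the catch at (249,179). The single bench 200 g weight is at (321,206), the pan weight at (448,215), the 500 g at (358,233), the 100 g ones at (362,203) and (364,264), and the wooden fork at (320,172).

```bash
python3 - <<'E'
from h import *
z=ld('t0'); W=cloud(z)
def at(u,v): return np.round(W[v,u],4)
for n,u,v in [('case',205,217),('lug',249,179),('handle',258,218),('w200',321,206),('pan w',448,215),('500',358,233),('100',362,203),('100',364,264),('fork',330,170),('fork2',303,174),('flask',290,127),('bottle',367,130),('jar',431,152)]:
    print(n,at(u,v))
H=W[...,2]
def comp(lo,hi,box,nm,minA=3):
    m=(H>lo)&(H<hi); k=np.zeros_like(m); k[box[1]:box[3],box[0]:box[2]]=1; m&=k
    n,l,s,c=cv2.connectedComponentsWithStats(m.astype(np.uint8))
    for i in range(1,n):
        if s[i,4]>=minA:
            P=W[l==i]; print(nm,s[i],np.round(P.mean(0),4),'min',np.round(P.min(0),3),'max',np.round(P.max(0),3))
comp(.068,.085,(155,150,262,285),'lid',50)
comp(.04,.063,(243,150,262,285),'front',3)
comp(.028,.075,(270,190,400,290),'w')
comp(.008,.03,(280,150,360,190),'fork',20)
comp(.1,.14,(400,180,480,260),'panw')
m=((H>.068)&(H<.085)); m[:, :155]=0; m[:,262:]=0
p=W[m][:,:2].astype(np.float32); r=cv2.minAreaRect(p); print(r,cv2.boxPoints(r))
m=((H>.008)&(H<.03)); m[:150]=0;m[190:]=0;m[:,:280]=0;m[:,360:]=0
p=W[m][:,:2].astype(np.float32); r=cv2.minAreaRect(p); print('fork',r,cv2.boxPoints(r))
E
```

```text
case [0.5689 0.218  0.0729]
lug [0.6592 0.1158 0.0514]
handle [ 0.5656  0.1036 -0.0027]
w200 [ 0.5894 -0.0574  0.0474]
pan w [ 0.558  -0.346   0.1214]
500 [ 0.522  -0.1444  0.061 ]
100 [ 0.5947 -0.1574  0.0377]
100 [ 0.4469 -0.1578  0.0397]
fork [ 0.6798 -0.0813  0.0211]
fork2 [ 0.6731 -0.013   0.0073]
flask [0.7751 0.01   0.0947]
bottle [ 0.7529 -0.1673  0.1441]
jar [ 0.7084 -0.3208  0.0847]
lid [ 165  162   77  111 7772] [0.5692 0.2213 0.0744] min [0.438 0.13  0.068] max [0.703 0.315 0.083]
front [243 165  14  19 107] [0.6603 0.1174 0.051 ] min [0.65  0.099 0.04 ] max [0.693 0.132 0.06 ]
front [243 200  16  38 251] [0.5643 0.1071 0.0586] min [0.519 0.094 0.051] max [0.608 0.131 0.063]
w [357 199   9   9  44] [ 0.5943 -0.1558  0.0345] min [ 0.585 -0.165  0.028] max [ 0.605 -0.146  0.044]
w [315 201  11  11  98] [ 0.5904 -0.0546  0.0404] min [ 0.578 -0.067  0.028] max [ 0.603 -0.042  0.053]
w [350 226  16  16 195] [ 0.5211 -0.1431  0.0515] min [ 0.503 -0.162  0.03 ] max [ 0.539 -0.126  0.065]
w [359 260   9   8  38] [ 0.4477 -0.1567  0.035 ] min [ 0.439 -0.166  0.028] max [ 0.456 -0.146  0.041]
fork [299 163  50  16 324] [ 0.6817 -0.0665  0.016 ] min [ 0.663 -0.127  0.008] max [ 0.698 -0.003  0.023]
panw [441 210  13  12 128] [ 0.5572 -0.3456  0.1148] min [ 0.544 -0.36   0.1  ] max [ 0.57  -0.334  0.127]
((0.570553719997406, 0.2219637930393219), (0.17157374322414398, 0.2602952718734741), 86.66630554199219) [[0.4356377  0.14389032]
 [0.6954925  0.12875387]
 [0.7054697  0.30003726]
 [0.44561493 0.31517372]]
fork ((0.6798067688941956, -0.05858970433473587), (0.021448366343975067, 0.16022618114948273), 7.3994221687316895) [[ 0.6588545   0.01947512]
 [ 0.67948925 -0.13941677]
 [ 0.70075905 -0.13665453]
 [ 0.6801243   0.02223736]]
```

```bash
cat >> h.py <<'E'
C=np.array([.5705,.2220]); YAW=-3.3   # case centre, world yaw (deg) of case -y axis
def cs(x,y,z):  # case coords (m) -> world
    a=np.radians(YAW); ey=-np.array([np.cos(a),np.sin(a)]); ex=np.array([-np.sin(a),np.cos(a)])
    return np.r_[C+x*ex+y*ey,z]
def yaw(): 
    M=R.from_rotvec(state()['ee_rot']).as_matrix(); return np.degrees(np.arctan2(M[1,1],M[0,1]))
def go(p,psi=None,m=''):  # offset (tool axes) after turning to world yaw psi
    s=state(); y0=yaw(); psi=y0 if psi is None else psi
    a=np.radians(psi); d=np.array(p)-s['eef_pos']
    print(m,'t %.1f'%s['time_s'],'turn',round((y0-psi+180)%360-180,1),'off',np.round([-d[2],d[0]*np.cos(a)+d[1]*np.sin(a),d[0]*np.sin(a)-d[1]*np.cos(a)],4),'gap',round(s['finger_gap'],4),'F',np.round(s['ft_force'],1),'p',np.round(s['eef_pos'],4))
E
echo ok
```

```text
ok
```

step_arm(targets=[{"yaw": 6.7},{"yaw": 6.7},{"yaw": 6.7},{"yaw": 6.7},{"yaw": 6.7},{"yaw": 6.7},{"yaw": 6.7},{"yaw": 6.7},{"yaw": 6.7},{"yaw": 6.5},{"offset": [0,0.029,0.023]},{"offset": [0,0.029,0.023]},{"offset": [0,0.029,0.023]},{"offset": [0,0.029,0.023]},{"offset": [0,0.029,0.023]},{"offset": [0,0.029,0.023]},{"offset": [0,0.029,0.023]},{"offset": [0,0.029,0.023]},{"offset": [0,0.029,0.023]},{"offset": [0,0.029,0.023],"fingers": 0.04}])

```text
validation failed for argument at $.ta...
```

step_arm(targets=[{"offset": [0,0.029,0.023]},{"offset": [0,0.029,0.023]},{"offset": [0,0.029,0.023]},{"offset": [0,0.029,0.023]},{"offset": [0,0,0]},{"offset": [0,0,0]}])

```text
validation failed for argument at $.ta...
```

```bash
python3 - <<'E'
from h import *
go(cs(-.11,-.087,.16),-3.3); print(yaw(),cs(-.11,-.087,.16))
snap('wrist','w0')
p=camera_params('wrist'); print(p['fx'],np.round(p['T'],3))
E
```

```text
t 0.1 turn 66.8 off [0.0429 0.4271 0.3608] gap 0.0855 F [ 0.7 -1.1 -0.4] p [0.2454 0.4919 0.2029]
63.487339058746635 [0.6510237  0.10717433 0.16      ]
321.43610352482256 [[ 0.447  0.848  0.285  0.172]
 [ 0.895 -0.423 -0.144  0.53 ]
 [-0.002  0.32  -0.948  0.373]
 [ 0.     0.     0.     1.   ]]
```

View pics/w0.png

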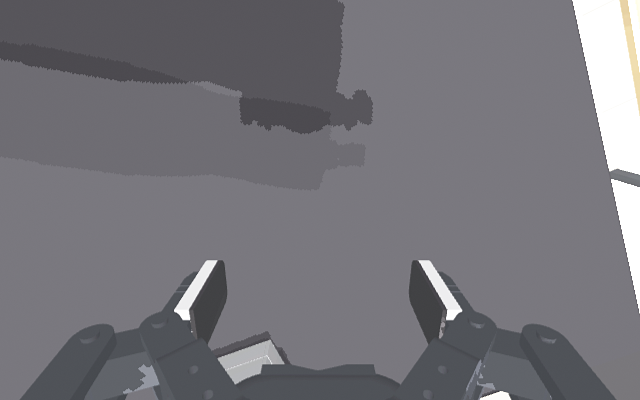

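Every row probably needs all three fields. That view showed only bare bench, since the arm had not moved.

step_arm(targets=[{"offset": [0,0,0],"yaw": 6.7,"fingers": 0.085},{"offset": [0,0,0],"yaw": 6.7,"fingers": 0.085},{"offset": [0,0,0],"yaw": 6.7,"fingers": 0.085},{"offset": [0,0,0],"yaw": 6.7,"fingers": 0.085},{"offset": [0,0,0],"yaw": 6.7,"fingers": 0.085},{"offset": [0,0,0],"yaw": 6.7,"fingers": 0.085},{"offset": [0,0,0],"yaw": 6.7,"fingers": 0.085},{"offset": [0,0,0],"yaw": 6.7,"fingers": 0.085},{"offset": [0,0,0],"yaw": 6.7,"fingers": 0.085},{"offset": [0,0,0],"yaw": 6.5,"fingers": 0.04},{"offset": [0,0.028,0.023],"yaw": 0,"fingers": 0.04},{"offset": [0,0.028,0.023],"yaw": 0,"fingers": 0.04},{"offset": [0,0.028,0.023],"yaw": 0,"fingers": 0.04},{"offset": [0,0.028,0.023],"yaw": 0,"fingers": 0.04},{"offset": [0,0.028,0.023],"yaw": 0,"fingers": 0.04},{"offset": [0,0.028,0.023],"yaw": 0,"fingers": 0.04},{"offset": [0,0.028,0.023],"yaw": 0,"fingers": 0.04},{"offset": [0,0.028,0.023],"yaw": 0,"fingers": 0.04},{"offset": [0,0.028,0.023],"yaw": 0,"fingers": 0.04},{"offset": [0,0.028,0.023],"yaw": 0,"fingers": 0.04}], grip_force=20)

```text
time_s: 1.82
eef_pos: [0.5128, 0.2448, 0.2033]
ee_rot: [1.252, 1.181, -1.252]
ft_force: [0.8, 0.4, 0.7]
finger_gap: 0.0401
```

step_arm(targets=[{"offset": [0.006,0.029,0.026],"yaw": 0,"fingers": 0.04},{"offset": [0.006,0.029,0.026],"yaw": 0,"fingers": 0.04},{"offset": [0.006,0.029,0.026],"yaw": 0,"fingers": 0.04},{"offset": [0.006,0.029,0.026],"yaw": 0,"fingers": 0.04},{"offset": [0.006,0.029,0.026],"yaw": 0,"fingers": 0.04},{"offset": [0,0,0],"yaw": 0,"fingers": 0.04},{"offset": [0,0,0],"yaw": 0,"fingers": 0.04}])

```text
time_s: 2.4
eef_pos: [0.6497, 0.1062, 0.1716]
ee_rot: [1.253, 1.182, -1.256]
ft_force: [-0.6, 0.3, -0.1]
finger_gap: 0.0398
```

```bash
python3 - <<'E'
from h import *
st()
snap('wrist','w1')
E
```

```text
t 2.4 p [0.6497 0.1062 0.1716] x [-0.003 -0.    -1.   ] y [ 0.998 -0.061 -0.003] z [-0.061 -0.998  0.   ] gap 0.0398 F [-0.6  0.3 -0.1] q [0.03 0.46 0.24 1.36 0.   1.67]
```

View pics/w1.png

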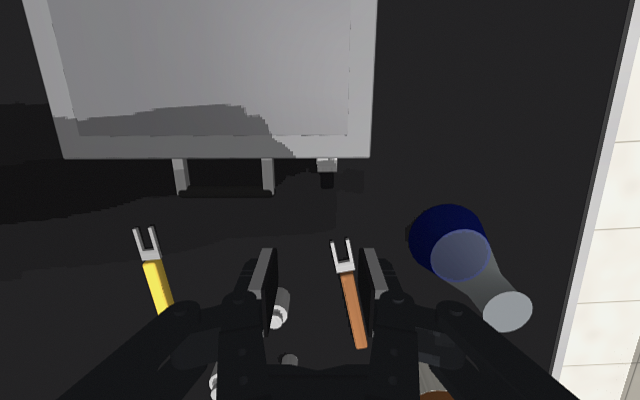

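The wrist view shows the case front edge at row 158, the handle bar at (225,192), the lug at (327,163) and the black tab just below it at (327,181).

```bash
python3 - <<'E'
from h import *
z=ld('w1'); W=cloud(z); H=W[...,2]
for (b,lo,hi,n) in [((312,150,350,196),.04,.065,'tab'),((170,150,280,198),.052,.07,'handle')]:
    m=np.zeros(H.shape,bool); m[b[1]:b[3],b[0]:b[2]]=1; m&=(H>lo)&(H<hi)
    P=W[m]; print(n,len(P),P.min(0).round(4),P.max(0).round(4))
    rr=P[:,:2].astype(np.float32); print(cv2.minAreaRect(rr))
for v in range(158,198,3): print(v,[tuple((W[v,u]*1000).round(0).astype(int)) if np.isfinite(W[v,u,0]) else None for u in (318,322,327,332,337)])
E
```

```text
tab 494 [0.6489 0.101  0.0401] [0.6676 0.1299 0.0572]
((0.6578378677368164, 0.11535030603408813), (0.028540480881929398, 0.018632235005497932), 87.21870422363281)
handle 1945 [0.5185 0.0967 0.052 ] [0.6105 0.1384 0.0619]
((0.5647201538085938, 0.11752966046333313), (0.03772049769759178, 0.09115062654018402), 87.17113494873047)
158 [(np.int64(651), np.int64(130), np.int64(51)), (np.int64(655), np.int64(130), np.int64(52)), (np.int64(659), np.int64(130), np.int64(52)), (np.int64(664), np.int64(129), np.int64(52)), (np.int64(671), np.int64(118), np.int64(1))]
161 [(np.int64(651), np.int64(127), np.int64(51)), (np.int64(655), np.int64(127), np.int64(50)), (np.int64(659), np.int64(126), np.int64(51)), (np.int64(664), np.int64(127), np.int64(52)), (np.int64(671), np.int64(115), np.int64(-1))]
164 [(np.int64(651), np.int64(124), np.int64(51)), (np.int64(655), np.int64(124), np.int64(51)), (np.int64(659), np.int64(124), np.int64(52)), (np.int64(664), np.int64(124), np.int64(52)), (np.int64(671), np.int64(111), np.int64(-2))]
167 [(np.int64(651), np.int64(121), np.int64(51)), (np.int64(654), n
[... 1744 characters left out ...]
.int64(-1))]
191 [(np.int64(648), np.int64(82), np.int64(0)), (np.int64(653), np.int64(82), np.int64(-1)), (np.int64(658), np.int64(81), np.int64(-2)), (np.int64(664), np.int64(81), np.int64(-2)), (np.int64(669), np.int64(81), np.int64(-1))]
194 [(np.int64(648), np.int64(78), np.int64(-1)), (np.int64(652), np.int64(78), np.int64(-1)), (np.int64(658), np.int64(78), np.int64(-1)), (np.int64(664), np.int64(77), np.int64(-1)), (np.int64(669), np.int64(77), np.int64(-1))]
197 [(np.int64(648), np.int64(75), np.int64(-2)), (np.int64(652), np.int64(75), np.int64(-1)), (np.int64(658), np.int64(74), np.int64(-1)), (np.int64(663), np.int64(74), np.int64(-1)), (np.int64(669), np.int64(74), np.int64(0))]
```

step_arm(targets=[{"offset": [0.02,0.009,0.003],"yaw": 0,"fingers": 0.04},{"offset": [0.025,0,0],"yaw": 0,"fingers": 0.04},{"offset": [0.025,0,0],"yaw": 0,"fingers": 0.04},{"offset": [0.025,0,0],"yaw": 0,"fingers": 0.04},{"offset": [0.025,0,0],"yaw": 0,"fingers": 0.04},{"offset": [0.02,0,0],"yaw": 0,"fingers": 0.04},{"offset": [0,0,0],"yaw": 0,"fingers": 0.01},{"offset": [0,0,0],"yaw": 0,"fingers": 0.006},{"offset": [0,0,0],"yaw": 0,"fingers": 0.006},{"offset": [0,0,0],"yaw": 0,"fingers": 0.006},{"offset": [0,0,0],"yaw": 0,"fingers": 0.006},{"offset": [0,0,0],"yaw": 0,"fingers": 0.006}])

```text
time_s: 3.45
eef_pos: [0.6584, 0.1047, 0.0348]
ee_rot: [1.253, 1.18, -1.25]
ft_force: [0.7, 0.4, 0.6]
finger_gap: 0.0059
```

```bash
python3 - <<'E'
from h import *
st()
snap('wrist','w2',(200,120,440,300),3)
z=ld('w2'); W=cloud(z)
E
```

```text
t 3.45 p [0.6584 0.1047 0.0348] x [ 0.002  0.    -1.   ] y [ 0.998 -0.058  0.002] z [-0.058 -0.998 -0.   ] gap 0.0059 F [0.7 0.4 0.6] q [0.03 0.54 0.02 1.05 0.   1.66]
```

View pics/w2.png

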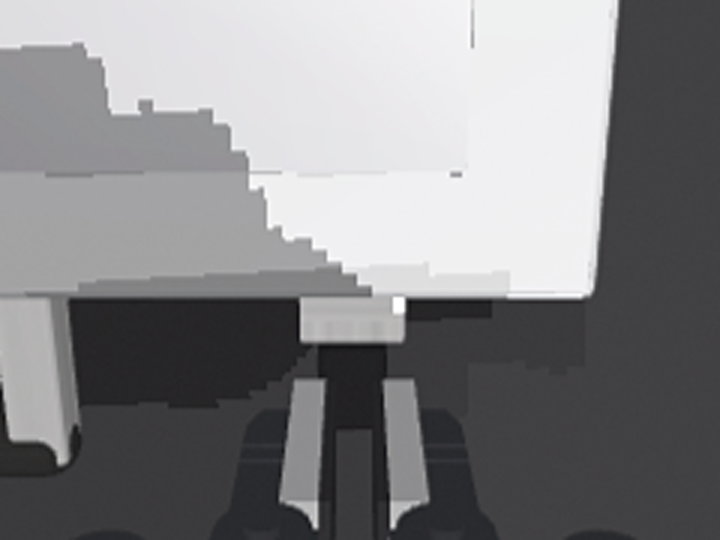

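The pads do clasp the tab (enlarged at about (352,390)), even though the gap reads low. I'll tighten and slide.

step_arm(targets=[{"offset": [0,0,0],"yaw": 0,"fingers": 0.0},{"offset": [0,0,0],"yaw": 0,"fingers": 0.0},{"offset": [0,0,0],"yaw": 0,"fingers": 0.0},{"offset": [0,0.006,0],"yaw": 0,"fingers": 0.0},{"offset": [0,0.006,0],"yaw": 0,"fingers": 0.0},{"offset": [0,0.006,0],"yaw": 0,"fingers": 0.0},{"offset": [0,0.006,0],"yaw": 0,"fingers": 0.0},{"offset": [0,0.002,0],"yaw": 0,"fingers": 0.0},{"offset": [0,0,0],"yaw": 0,"fingers": 0.0},{"offset": [0,0,0],"yaw": 0,"fingers": 0.0}])

```text
time_s: 4.33
eef_pos: [0.6838, 0.1031, 0.0332]
ee_rot: [1.251, 1.182, -1.252]
ft_force: [-0.2, -0.4, 0.1]
finger_gap: 0.0001
```

```bash
python3 - <<'E'
from h import *
st()
snap('wrist','w3',(200,120,440,300),3)
z=ld('w3'); W=cloud(z)
for v in (225,230,235,240): print(v,[(W[v,u]*1000).round(0).tolist() for u in range(300,340,6)])
E
```

```text
t 4.33 p [0.6838 0.1031 0.0332] x [-0.001 -0.    -1.   ] y [ 0.998 -0.058 -0.001] z [-0.058 -0.998  0.   ] gap 0.0001 F [-0.2 -0.4  0.1] q [ 0.03  0.58  0.1   1.09 -0.    1.66]
225 [[671.0, 99.0, -1.0], [676.0, 98.0, -1.0], [680.0, 98.0, -1.0], [684.0, 98.0, -1.0], [688.0, 97.0, -1.0], [692.0, 97.0, -1.0], [696.0, 97.0, -1.0]]
230 [[671.0, 95.0, -0.0], [675.0, 95.0, -1.0], [679.0, 94.0, -1.0], [684.0, 94.0, -1.0], [688.0, 94.0, -0.0], [692.0, 93.0, -2.0], [696.0, 94.0, -0.0]]
235 [[671.0, 91.0, -1.0], [675.0, 91.0, -1.0], [679.0, 91.0, -1.0], [683.0, 90.0, -1.0], [688.0, 90.0, -0.0], [692.0, 90.0, -1.0], [696.0, 90.0, -0.0]]
240 [[670.0, 87.0, -2.0], [675.0, 87.0, -2.0], [679.0, 87.0, -1.0], [683.0, 87.0, -0.0], [687.0, 86.0, -1.0], [692.0, 86.0, -1.0], [696.0, 85.0, -2.0]]
```

View pics/w3.png

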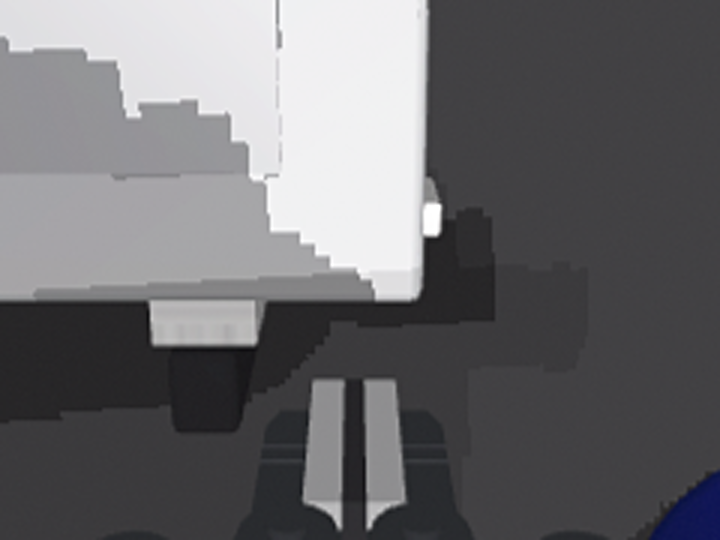

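```bash
python3 - <<'E'
from h import *
for f,p in (('w2',[.6584,.1047,.0348]),('w3',[.6838,.1031,.0332])):
    z=ld(f); W=cloud(z); print(f,proj(z,p),proj(z,np.array(p)+[0,0,.019]),proj(z,np.array(p)+[0,0.011,.0]),'tab top centre',proj(z,[.6585,.1085,.056]))
    u0=int(proj(z,p)[0]); dx={'w2':-18,'w3':-10}[f]
    for v in range(240,300,6): print(v,(W[v,u0+dx]*1000).round(0),W[v,u0-4]*1000)
E
```

```text
w2 (np.float64(317.51117876577933), np.float64(240.3653476813837)) (np.float64(317.5394096966561), np.float64(256.4425696940215)) (np.float64(316.3961990975977), np.float64(222.99697896131966)) tab top centre (np.float64(317.3100895104081), np.float64(252.00824519874655))
240 [644.  88.  -1.] [656.64429272 114.78523284  54.5975288 ]
246 [650. 117.  65.] [656.44721145 111.55830888  54.98963432]
252 [651. 117.  71.] [656.2435161  108.24692686  55.27586123]
258 [651. 117.  77.] [655.97084723 104.11538684  54.15536989]
264 [651. 118.  83.] [ 6.53072263e+02  6.87309901e+01 -3.79315263e-01]
270 [651. 117.  87.] [652.73764646  63.48473869  -0.87515371]
276 [652. 117.  92.] [ 6.52445532e+02  5.87318336e+01 -4.44066703e-01]
282 [652. 117.  96.] [652.06849686  52.92807412  -1.53979638]
288 [nan nan nan] [ 6.51803892e+02  4.84840240e+01 -4.56424336e-01]
294 [653. 119. 107.] [651.44093181  42.81153599  -1.08490998]
w3 (np.float64(317.47552971308767), np.float64(240.2676554730753)) (np.float64(317.41486462130996), np.float64(256.3397670277797)) (np.float64(316.356995989317), np.float64(222.89968969693186)) tab top centre (np.float64(267.463253919894), np.float64(253.16022493063687))
240 [675.  87.  -0.] [ 6.79664784e+02  8.68851156e+01 -5.53138660e-01]
246 [680. 115.  64.] [682.3944248  115.1428797   63.62611087]
252 [680. 115.  70.] [682.56086771 115.98984731  71.2292027 ]
258 [680. 115.  75.] [682.5810971 115.2945977  75.5149215]
264 [680. 115.  80.] [682.70230047 115.78985244  81.56320578]
270 [680. 115.  85.] [682.79512316 116.03040971  86.77951146]
276 [680. 116.  90.] [682.84914925 115.88033952  91.03729516]
282 [681. 116.  95.] [682.82790309 114.89495667  93.76146463]
288 [681. 115.  98.] [682.85661611 114.52550836  97.24438984]
294 [681. 116. 104.] [682.68629698 111.81636776  97.22385895]
```

The fingers shut over the top of the tab. The depth image puts the real fingertips about 28 mm behind the reported TCP (tip z about 0.062), so I'll go deeper. A TCP height of 0.010 is safe either way.

step_arm(targets=[{"offset": [-0.035,0,0],"yaw": 0,"fingers": 0.04},{"offset": [-0.005,-0.012,0],"yaw": 0,"fingers": 0.04},{"offset": [0,-0.0135,0],"yaw": 0,"fingers": 0.04},{"offset": [0,0,0.0],"yaw": 0,"fingers": 0.04},{"offset": [0.02,0,0],"yaw": 0,"fingers": 0.04},{"offset": [0.02,0,0],"yaw": 0,"fingers": 0.04},{"offset": [0.015,0,0],"yaw": 0,"fingers": 0.04},{"offset": [0.008,0,0],"yaw": 0,"fingers": 0.04},{"offset": [0,0,0],"yaw": 0,"fingers": 0.04},{"offset": [0,0,0],"yaw": 0,"fingers": 0.0},{"offset": [0,0,0],"yaw": 0,"fingers": 0.0},{"offset": [0,0,0],"yaw": 0,"fingers": 0.0},{"offset": [0,0,0],"yaw": 0,"fingers": 0.0},{"offset": [0,0,0],"yaw": 0,"fingers": 0.0},{"offset": [0,0,0],"yaw": 0,"fingers": 0.0}])

```text
time_s: 5.63
eef_pos: [0.659, 0.1046, 0.0114]
ee_rot: [1.253, 1.18, -1.25]
ft_force: [0.4, -0.7, 4.7]
finger_gap: 0.0114
```

step_arm(targets=[{"offset": [0,0.006,0],"yaw": 0,"fingers": 0.0},{"offset": [0,0.006,0],"yaw": 0,"fingers": 0.0},{"offset": [0,0.006,0],"yaw": 0,"fingers": 0.0},{"offset": [0,0.006,0],"yaw": 0,"fingers": 0.0},{"offset": [0,0.0025,0],"yaw": 0,"fingers": 0.0},{"offset": [0,0,0],"yaw": 0,"fingers": 0.0},{"offset": [0,0,0],"yaw": 0,"fingers": 0.0}])

```text
time_s: 6.22
eef_pos: [0.6823, 0.1031, 0.0111]
ee_rot: [1.249, 1.185, -1.255]
ft_force: [-13.8, -1.0, 14.1]
finger_gap: 0.0112
```

```bash
python3 - <<'E'
from h import *
st()
capt=snap('wrist','w4')
z=ld('w4'); W=cloud(z); p=state()['eef_pos']
u0,v0=map(int,proj(z,p))
for v in range(v0-14,v0+60,5): print(v,[(W[v,u]*1000).round(0).tolist() for u in (u0-14,u0,u0+14)])
go(cs(-.12,0,.15),86.7,'above handle')
E
```

```text
t 6.22 p [0.6823 0.1031 0.0111] x [-0.004 -0.    -1.   ] y [ 0.998 -0.058 -0.004] z [-0.057 -0.998  0.   ] gap 0.0112 F [-13.8  -1.   14.1] q [0.03 0.6  0.07 1.05 0.   1.66]
226 [[680.0, 140.0, 74.0], [685.0, 140.0, 74.0], [690.0, 139.0, 74.0]]
231 [[679.0, 138.0, 73.0], [685.0, 138.0, 74.0], [690.0, 138.0, 75.0]]
236 [[679.0, 136.0, 74.0], [684.0, 136.0, 75.0], [690.0, 136.0, 74.0]]
241 [[679.0, 134.0, 73.0], [684.0, 134.0, 75.0], [689.0, 133.0, 73.0]]
246 [[677.0, 120.0, 51.0], [683.0, 120.0, 51.0], [690.0, 120.0, 52.0]]
251 [[677.0, 118.0, 52.0], [683.0, 118.0, 51.0], [689.0, 117.0, 51.0]]
256 [[677.0, 116.0, 52.0], [683.0, 116.0, 53.0], [689.0, 115.0, 52.0]]
261 [[677.0, 116.0, 56.0], [683.0, 115.0, 55.0], [689.0, 115.0, 57.0]]
266 [[677.0, 116.0, 61.0], [nan, nan, nan], [689.0, 115.0, 61.0]]
271 [[677.0, 115.0, 63.0], [683.0, 109.0, 55.0], [689.0, 114.0, 63.0]]
276 [[678.0, 116.0, 68.0], [683.0, 107.0, 55.0], [689.0, 113.0, 65.0]]
281 [[678.0, 116.0, 72.0], [683.0, 105.0, 56.0], [689.0, 111.0, 65.0]]
286 [[678.0, 115.0, 74.0], [682.0, 102.0, 55.0], [689.0, 108.0, 65.0]]
291 [[678.0, 112.0, 73.0], [679.0, 59.0, -2.0], [688.0, 107.0, 66.0]]
296 [[678.0, 111.0, 75.0], [679.0, 57.0, -1.0], [688.0, 104.0, 66.0]]
above handle t 6.3 turn -90.0 off [-0.1389 -0.0078 -0.1185] gap 0.0111 F [-14.8  -1.4  12.6] p [0.6823 0.1032 0.0111]
```

step_arm(targets=[{"offset": [0,0,0],"yaw": 0,"fingers": 0.03},{"offset": [0,0,0],"yaw": 0,"fingers": 0.03},{"offset": [-0.03,0,0],"yaw": 0,"fingers": 0.03},{"offset": [-0.03,0,0],"yaw": 0,"fingers": 0.03},{"offset": [-0.03,0,0],"yaw": -6.5,"fingers": 0.03},{"offset": [-0.03,0,0],"yaw": -6.5,"fingers": 0.03},{"offset": [-0.02,0,0],"yaw": -6.5,"fingers": 0.03},{"offset": [0,0,0],"yaw": -6.5,"fingers": 0.03},{"offset": [0,0,0],"yaw": -6.5,"fingers": 0.03},{"offset": [0,0,0],"yaw": -6.5,"fingers": 0.03},{"offset": [0,0,0],"yaw": -6.5,"fingers": 0.03},{"offset": [0,0,0],"yaw": -6.5,"fingers": 0.03},{"offset": [0,0,0],"yaw": -6.5,"fingers": 0.03},{"offset": [0,0,0],"yaw": -6.5,"fingers": 0.03},{"offset": [0,0,0],"yaw": -6.5,"fingers": 0.03},{"offset": [0,0,0],"yaw": -6.5,"fingers": 0.026},{"offset": [0,0,0],"yaw": -6.5,"fingers": 0.026},{"offset": [0,-0.002,-0.04],"yaw": -5.5,"fingers": 0.026},{"offset": [0,-0.003,-0.04],"yaw": 0,"fingers": 0.026},{"offset": [0,-0.003,-0.035],"yaw": 0,"fingers": 0.026}])

```text
time_s: 7.93
eef_pos: [0.568, 0.1057, 0.1493]
ee_rot: [0.045, 1.572, -0.045]
ft_force: [0.5, -0.3, 0.9]
finger_gap: 0.0261
```

```bash
python3 - <<'E'
from h import *
go(cs(-.12,0,.01),86.7,'handle')
snap('top','t1'); z=ld('t1'); W=cloud(z); H=W[...,2]
m=np.zeros(H.shape,bool); m[150:200,244:262]=1; m&=(H>.04)&(H<.063); print(W[m].mean(0),W[m].min(0),W[m].max(0))
E
```

```text
handle t 7.9 turn 0.0 off [ 0.1393 -0.0037 -0.0042] gap 0.0261 F [ 0.5 -0.3  0.9] p [0.568  0.1057 0.1493]
[0.6778661  0.11654404 0.05030093] [0.65075138 0.09812918 0.04010436] [0.69175634 0.12989142 0.05915664]
```

step_arm(targets=[{"offset": [0.03,-0.003,-0.003],"yaw": 0,"fingers": 0.026},{"offset": [0.03,0,0],"yaw": 0,"fingers": 0.026},{"offset": [0.03,0,0],"yaw": 0,"fingers": 0.026},{"offset": [0.02,0,0],"yaw": 0,"fingers": 0.026},{"offset": [0.015,0,0],"yaw": 0,"fingers": 0.026},{"offset": [0.012,0,0],"yaw": 0,"fingers": 0.026},{"offset": [0,0,0],"yaw": 0,"fingers": 0.026},{"offset": [0,0,0],"yaw": 0,"fingers": 0.0},{"offset": [0,0,0],"yaw": 0,"fingers": 0.0},{"offset": [0,0,0],"yaw": 0,"fingers": 0.0},{"offset": [0,0,0],"yaw": 0,"fingers": 0.0},{"offset": [0,0,0],"yaw": 0,"fingers": 0.0}], grip_force=25)

```text
time_s: 8.98
eef_pos: [0.5668, 0.1029, 0.014]
ee_rot: [0.046, 1.569, -0.045]
ft_force: [-1.2, 1.8, -1.2]
finger_gap: 0.011
```

```bash
python3 - <<'E'
import numpy as np
th=np.r_[0:1.76:.11,1.76]; th=np.append(th[:-1],1.78) if abs(th[-1]-th[-2])<.02 else th
f=th+.1213; r=.2065; y=-r*np.cos(f); z=r*np.sin(f)
print(np.round(th,2)); print([[round(-a,3),round(b,3),0] for a,b in zip(np.diff(z),np.diff(y))]); print(z[-1]-z[0],y[-1]-y[0])
E
```

```text
[0.   0.11 0.22 0.33 0.44 0.55 0.66 0.77 0.88 0.99 1.1  1.21 1.32 1.43
 1.54 1.65 1.76]
[[np.float64(-0.022), np.float64(0.004), 0], [np.float64(-0.022), np.float64(0.006), 0], [np.float64(-0.021), np.float64(0.009), 0], [np.float64(-0.02), np.float64(0.011), 0], [np.float64(-0.019), np.float64(0.013), 0], [np.float64(-0.017), np.float64(0.015), 0], [np.float64(-0.015), np.float64(0.017), 0], [np.float64(-0.013), np.float64(0.018), 0], [np.float64(-0.011), np.float64(0.02), 0], [np.float64(-0.009), np.float64(0.021), 0], [np.float64(-0.007), np.float64(0.022), 0], [np.float64(-0.004), np.float64(0.022), 0], [np.float64(-0.002), np.float64(0.023), 0], [np.float64(0.001), np.float64(0.023), 0], [np.float64(0.003), np.float64(0.022), 0], [np.float64(0.006), np.float64(0.022), 0]]
0.17163805922228664 0.26807632456628216
```

step_arm(targets=[{"offset": [-0.022,0.004,0],"yaw": 0,"fingers": 0.0},{"offset": [-0.022,0.006,0],"yaw": 0,"fingers": 0.0},{"offset": [-0.021,0.009,0],"yaw": 0,"fingers": 0.0},{"offset": [-0.02,0.011,0],"yaw": 0,"fingers": 0.0},{"offset": [-0.019,0.013,0],"yaw": 0,"fingers": 0.0},{"offset": [0,0,0],"yaw": 0,"fingers": 0.0}])

```text
time_s: 9.48
eef_pos: [0.5695, 0.1471, 0.1213]
ee_rot: [0.045, 1.567, -0.044]
ft_force: [-3.1, -5.7, 5.6]
finger_gap: 0.0109
```

step_arm(targets=[{"offset": [-0.017,0.015,0],"yaw": 0,"fingers": 0.0},{"offset": [-0.015,0.017,0],"yaw": 0,"fingers": 0.0},{"offset": [-0.013,0.018,0],"yaw": 0,"fingers": 0.0},{"offset": [-0.011,0.02,0],"yaw": 0,"fingers": 0.0},{"offset": [-0.009,0.021,0],"yaw": 0,"fingers": 0.0},{"offset": [-0.007,0.022,0],"yaw": 0,"fingers": 0.0},{"offset": [-0.004,0.022,0],"yaw": 0,"fingers": 0.0},{"offset": [-0.002,0.023,0],"yaw": 0,"fingers": 0.0},{"offset": [0.001,0.023,0],"yaw": 0,"fingers": 0.0},{"offset": [0.003,0.022,0],"yaw": 0,"fingers": 0.0},{"offset": [0.006,0.022,0],"yaw": 0,"fingers": 0.0},{"offset": [0,0,0],"yaw": 0,"fingers": 0.0},{"offset": [0,0,0],"yaw": 0,"fingers": 0.0}])

```text
time_s: 10.57
eef_pos: [0.5825, 0.3726, 0.1864]
ee_rot: [0.046, 1.568, -0.042]
ft_force: [1.0, 5.4, 3.9]
finger_gap: 0.0108
```

```bash
python3 - <<'E'
from h import *
st(); snap('scene','s1')
E
```

```text
t 10.57 p [0.5825 0.3726 0.1864] x [ 0.003  0.003 -1.   ] y [0.056 0.998 0.003] z [ 0.998 -0.056  0.002] gap 0.0108 F [1.  5.4 3.9] q [0.45 0.51 0.37 1.43 0.   0.5 ]
```

View pics/s1.png

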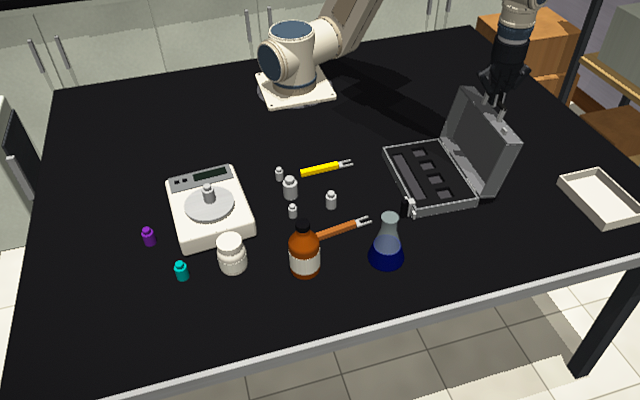

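The scene view shows the lid fully open with four pockets and the trough visible at about (425,165), and the catch drawn back. Next I'll release the handle and go over to the bench weight.

step_arm(targets=[{"offset": [0,0,0],"yaw": 0,"fingers": 0.03},{"offset": [0,0,0],"yaw": 0,"fingers": 0.03},{"offset": [-0.03,0,0],"yaw": 0,"fingers": 0.03},{"offset": [-0.03,0,0],"yaw": 0,"fingers": 0.03},{"offset": [-0.02,-0.02,0],"yaw": 0,"fingers": 0.045},{"offset": [0,-0.038,0.003],"yaw": 0,"fingers": 0.045},{"offset": [0,-0.038,0.003],"yaw": 0,"fingers": 0.045},{"offset": [0.0,-0.038,0.003],"yaw": 0,"fingers": 0.045},{"offset": [0.0,-0.038,0.003],"yaw": 0,"fingers": 0.045},{"offset": [0.01,-0.038,0.003],"yaw": 0,"fingers": 0.045},{"offset": [0.015,-0.037,0.003],"yaw": 0,"fingers": 0.045},{"offset": [0.015,-0.037,0.003],"yaw": 0,"fingers": 0.045},{"offset": [0.015,-0.037,0.003],"yaw": 0,"fingers": 0.045},{"offset": [0.015,-0.036,0.003],"yaw": 0,"fingers": 0.045},{"offset": [0.015,-0.036,0.003],"yaw": 0,"fingers": 0.045},{"offset": [0.015,-0.036,0.002],"yaw": 0,"fingers": 0.045},{"offset": [0.015,0,0],"yaw": 0,"fingers": 0.045},{"offset": [0.0,0,0],"yaw": 0,"fingers": 0.045}])

```text
time_s: 12.12
eef_pos: [0.5871, -0.0623, 0.1474]
ee_rot: [0.049, 1.575, -0.049]
ft_force: [-0.3, 1.4, -0.3]
finger_gap: 0.0448
```

```bash
cat >> h.py <<'E'
def top_at(f,box,lo,hi,minA=20):
    z=ld(f); W=cloud(z); H=W[...,2]; m=(H>lo)&(H<hi)&(W[...,0]>box[0])&(W[...,0]<box[1])&(W[...,1]>box[2])&(W[...,1]<box[3])
    n,l,s,c=cv2.connectedComponentsWithStats(m.astype(np.uint8))
    for i in range(1,n):
        if s[i,4]>=minA:
            P=W[l==i]; (a,r)=cv2.minEnclosingCircle(P[:,:2].astype(np.float32)); print(f,'n',s[i,4],'pix',c[i].round(0),'c',np.round(a,4),'r',round(r,4),'z',P[:,2].mean().round(4))
E
python3 - <<'E'
from h import *
st(); snap('wrist','w5'); snap('top','t2')
top_at('w5',(.5,.7,-.2,0),.043,.055)
top_at('t2',(.5,.75,-.2,0),.043,.055)
top_at('w5',(.5,.7,-.2,0),.02,.055)
# tip height check
for f,p in (('w1',[.6497,.1062,.1716]),):
    z=ld(f);W=cloud(z);k=np.linalg.norm(W-np.array(p),axis=-1)<.07; print(W[k].min(0)-p,W[k].max(0)-p)
E
```

```text
t 12.12 p [ 0.5871 -0.0623  0.1474] x [-0.005  0.001 -1.   ] y [0.062 0.998 0.   ] z [ 0.998 -0.062 -0.005] gap 0.0448 F [-0.3  1.4 -0.3] q [-0.25  0.35  0.01  1.24 -0.   -0.19]
w5 n 858 pix [220. 114.] c [ 0.5205 -0.1418] r 0.0191 z 0.0453
w5 n 342 pix [327. 191.] c [ 0.5903 -0.053 ] r 0.0095 z 0.0467
t2 n 24 pix [364. 144.] c [ 0.7455 -0.167 ] r 0.0258 z 0.0498
t2 n 90 pix [357. 233.] c [ 0.521  -0.1435] r 0.0188 z 0.0459
w5 n 1110 pix [224. 113.] c [ 0.5202 -0.1419] r 0.0192 z 0.0423
w5 n 767 pix [327. 186.] c [ 0.5903 -0.053 ] r 0.0141 z 0.0393
w5 n 441 pix [221. 195.] c [ 0.5949 -0.1545] r 0.011 z 0.031
[-0.03296362 -0.01162836  0.02816469] [0.0345043  0.01447455 0.06678529]
```

step_arm(targets=[{"offset": [0.03,0.0095,0.0026],"yaw": 0,"fingers": 0.045},{"offset": [0.035,0,0],"yaw": 0,"fingers": 0.045},{"offset": [0.035,0,0],"yaw": 0,"fingers": 0.045},{"offset": [0.03,0,0],"yaw": 0,"fingers": 0.045},{"offset": [0.02,0,0],"yaw": 0,"fingers": 0.045},{"offset": [0.009,0,0],"yaw": 0,"fingers": 0.045},{"offset": [0,0,0],"yaw": 0,"fingers": 0.045},{"offset": [0,0,0],"yaw": 0,"fingers": 0.02},{"offset": [0,0,0],"yaw": 0,"fingers": 0.02},{"offset": [0,0,0],"yaw": 0,"fingers": 0.02},{"offset": [0,0,0],"yaw": 0,"fingers": 0.02}], grip_force=30)

```text
time_s: 13.13
eef_pos: [0.5937, -0.0504, -0.0066]
ee_rot: [0.045, 1.567, -0.045]
ft_force: [0.6, 2.3, 7.2]
finger_gap: 0.0266
```

step_arm(targets=[{"offset": [0,0,0],"yaw": 0,"fingers": 0.02},{"offset": [-0.02,0,0],"yaw": 0,"fingers": 0.02},{"offset": [-0.03,0,0],"yaw": 0,"fingers": 0.02},{"offset": [-0.04,0,0],"yaw": 0,"fingers": 0.02},{"offset": [-0.03,0,0],"yaw": 0,"fingers": 0.02},{"offset": [0,0,0],"yaw": 0,"fingers": 0.02}])

```text
time_s: 13.63
eef_pos: [0.5953, -0.0512, 0.1187]
ee_rot: [0.044, 1.56, -0.047]
ft_force: [0.8, -0.3, -1.1]
finger_gap: 0.027
```

```bash
python3 - <<'E'
from h import *
s,M=st(); snap('wrist','w6',(220,150,420,300),3)
z=ld('w6'); W=cloud(z); p=s['eef_pos']; u0,v0=map(int,proj(z,p)); print(u0,v0)
L=(W-p)@M
for v in range(v0-20,v0+50,5): print(v,[(L[v,u]*1000).round(0).tolist() for u in (u0-16,u0-8,u0,u0+8,u0+16)])
E
```

```text
t 13.63 p [ 0.5953 -0.0512  0.1187] x [ 0.01  -0.002 -1.   ] y [ 0.058  0.998 -0.002] z [ 0.998 -0.058  0.01 ] gap 0.027 F [ 0.8 -0.3 -1.1] q [-0.23  0.37 -0.04  1.15 -0.   -0.17]
315 238
218 [[120.0, -17.0, 36.0], [120.0, -9.0, 36.0], [-7.0, -0.0, -16.0], [119.0, 6.0, 36.0], [119.0, 14.0, 36.0]]
223 [[120.0, -17.0, 41.0], [-12.0, -5.0, -15.0], [-15.0, -0.0, -16.0], [-13.0, 4.0, -16.0], [-10.0, 8.0, -14.0]]
228 [[-11.0, -9.0, -12.0], [-18.0, -4.0, -15.0], [-20.0, -0.0, -16.0], [-20.0, 4.0, -16.0], [-17.0, 8.0, -14.0]]
233 [[-18.0, -9.0, -12.0], [-24.0, -4.0, -15.0], [-27.0, -0.0, -16.0], [-25.0, 4.0, -15.0], [-23.0, 8.0, -14.0]]
238 [[-25.0, -8.0, -12.0], [-30.0, -4.0, -15.0], [-33.0, -0.0, -16.0], [-31.0, 4.0, -15.0], [-30.0, 7.0, -15.0]]
243 [[-31.0, -8.0, -13.0], [-35.0, -4.0, -15.0], [-37.0, -0.0, -16.0], [-37.0, 3.0, -16.0], [-35.0, 7.0, -14.0]]
248 [[-36.0, -8.0, -13.0], [-39.0, -4.0, -14.0], [-43.0, -0.0, -16.0], [-42.0, 3.0, -16.0], [-40.0, 7.0, -15.0]]
253 [[-41.0, -7.0, -13.0], [-42.0, -4.0, -13.0], [-42.0, -0.0, -13.0], [-41.0, 3.0, -13.0], [-41.0, 7.0, -13.0]]
258 [[-42.0, -7.0, -11.0], [-41.0, -4.0, -10.0], [-42.0, -0.0, -11.0], [-42.0, 3.0, -11.0], [-42.0, 7.0, -11.0]]
263 [[-41.0, -7.0, -8.0], [-42.0, -4.0, -8.0], [-42.0, -0.0, -8.0], [-42.0, 3.0, -8.0], [-41.0, 7.0, -8.0]]
268 [[-41.0, -7.0, -5.0], [-50.0, -3.0, -11.0], [-51.0, -0.0, -11.0], [-50.0, 3.0, -11.0], [-41.0, 7.0, -5.0]]
273 [[-49.0, -7.0, -7.0], [-53.0, -3.0, -10.0], [-53.0, -0.0, -10.0], [-54.0, 3.0, -11.0], [-53.0, 7.0, -10.0]]
278 [[-53.0, -7.0, -7.0], [-54.0, -3.0, -8.0], [-53.0, -0.0, -8.0], [-53.0, 3.0, -8.0], [-54.0, 7.0, -8.0]]
283 [[-53.0, -7.0, -5.0], [-53.0, -3.0, -5.0], [-54.0, -0.0, -6.0], [-54.0, 3.0, -6.0], [-53.0, 7.0, -5.0]]
```

View pics/w6.png

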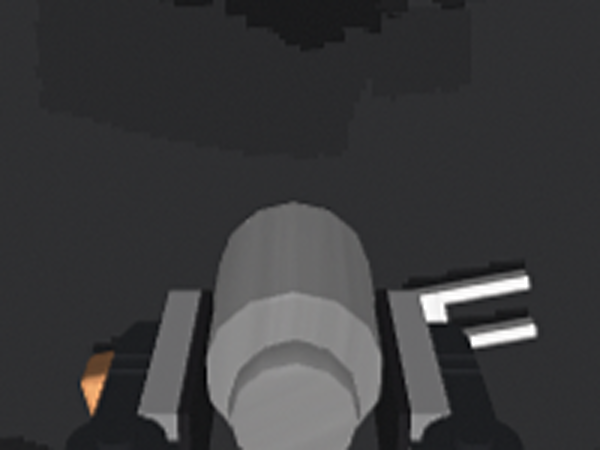

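The picture shows the weight upright and centred between the pads, with its base about 6 mm above the reported TCP height. Next I'll locate the pockets from the depth image.

```bash
python3 - <<'E'
from h import *
z=ld('t2'); W=cloud(z); H=W[...,2]
b=(W[...,0]>.43)&(W[...,0]<.71)&(W[...,1]>.135)&(W[...,1]<.3)
for lo,hi in ((.010,.0215),(.0185,.0245)):
    m=b&(H>lo)&(H<hi); m=cv2.morphologyEx(m.astype(np.uint8),cv2.MORPH_OPEN,np.ones((3,3)))
    n,l,s,c=cv2.connectedComponentsWithStats(m)
    for i in range(1,n):
        if s[i,4]>40: P=W[l==i]; print(lo,s[i],P.mean(0).round(4),cv2.minAreaRect(P[:,:2].astype(np.float32)))
for y in(-.087,-.029,.029,.087): print(cs(.01,y,0).round(4))
print(cs(-.054,0,0))
p=cs(.01,-.029,.12); p[:2]+=[.002,0]; go(p,86.7)
E
```

```text
0.01 [199 175  15  15 211] [0.6582 0.2295 0.0154] ((0.6585794687271118, 0.22948558628559113), (0.03626986965537071, 0.03583214059472084), 88.7228775024414)
0.01 [227 197  10  18  95] [0.5992 0.1647 0.0187] ((0.5975483655929565, 0.16590453684329987), (0.023234957829117775, 0.04270437732338905), 89.78337860107422)
0.01 [198 198  15  15 219] [0.6006 0.2327 0.0151] ((0.6009275913238525, 0.23250862956047058), (0.03670240566134453, 0.035339076071977615), 88.50242614746094)
0.01 [197 221  15  16 217] [0.5425 0.2364 0.0148] ((0.5423263311386108, 0.23588503897190094), (0.03577173873782158, 0.03731187805533409), 88.363525390625)
0.01 [196 245  15  16 215] [0.484  0.2387 0.0152] ((0.4831221103668213, 0.23867148160934448), (0.036726657301187515, 0.03693573549389839), 88.34982299804688)
0.0185 [231 180   5  11  43] [0.6485 0.1615 0.0209] ((0.6485120058059692, 0.16099174320697784), (0.010781904682517052, 0.024898385629057884), 89.81124114990234)
[0.6579 0.227  0.    ]
[0.6    0.2303 0.    ]
[0.5421 0.2337 0.    ]
[0.4842 0.237  0.    ]
[0.56739154 0.16808954 0.        ]
 t 13.7 turn -0.0 off [-0.0044  0.2812 -0.0084] gap 0.0267 F [ 1.   0.  -2.7] p [ 0.5942 -0.051   0.1156]
```

step_arm(targets=[{"offset": [0,0.0353,-0.001],"yaw": 0,"fingers": 0.02},{"offset": [0,0.0353,-0.001],"yaw": 0,"fingers": 0.02},{"offset": [0,0.0353,-0.001],"yaw": 0,"fingers": 0.02},{"offset": [0,0.0353,-0.001],"yaw": 0,"fingers": 0.02},{"offset": [0,0.0353,-0.001],"yaw": 0,"fingers": 0.02},{"offset": [0,0.0353,-0.001],"yaw": 0,"fingers": 0.02},{"offset": [0,0.0353,-0.001],"yaw": 0,"fingers": 0.02},{"offset": [0,0.0353,-0.001],"yaw": 0,"fingers": 0.02},{"offset": [0,0,0],"yaw": 0,"fingers": 0.02},{"offset": [0.04,0,0],"yaw": 0,"fingers": 0.02},{"offset": [0.025,0,0],"yaw": 0,"fingers": 0.02},{"offset": [0,0,0],"yaw": 0,"fingers": 0.02},{"offset": [0,0,0],"yaw": 0,"fingers": 0.02}])

```text
time_s: 14.77
eef_pos: [0.5993, 0.2315, 0.045]
ee_rot: [0.045, 1.574, -0.046]
ft_force: [1.3, -0.8, -1.7]
finger_gap: 0.027
```

```bash
python3 - <<'E'
from h import *
go([.6025,.2315,.011],86.7)
E
```

```text
t 14.8 turn -0.0 off [0.034  0.0002 0.0032] gap 0.027 F [ 1.3 -0.8 -1.7] p [0.5993 0.2315 0.045 ]
```

step_arm(targets=[{"offset": [0.01,0,0.003],"yaw": 0,"fingers": 0.02},{"offset": [0.01,0,0],"yaw": 0,"fingers": 0.02},{"offset": [0.008,0,0],"yaw": 0,"fingers": 0.02},{"offset": [0.005,0,0],"yaw": 0,"fingers": 0.02},{"offset": [0,0,0],"yaw": 0,"fingers": 0.02},{"offset": [0,0,0],"yaw": 0,"fingers": 0.02}])

```text
time_s: 15.27
eef_pos: [0.6036, 0.2316, 0.0134]
ee_rot: [0.045, 1.571, -0.046]
ft_force: [0.3, -0.1, -2.1]
finger_gap: 0.0264
```

step_arm(targets=[{"offset": [0.002,0,0],"yaw": 0,"fingers": 0.02},{"offset": [0,0,0],"yaw": 0,"fingers": 0.045},{"offset": [0,0,0],"yaw": 0,"fingers": 0.045},{"offset": [-0.03,0,0],"yaw": 0,"fingers": 0.045},{"offset": [-0.04,0,0],"yaw": 0,"fingers": 0.045},{"offset": [-0.04,0,0],"yaw": 0,"fingers": 0.045},{"offset": [-0.04,0,0],"yaw": 0,"fingers": 0.045},{"offset": [-0.04,-0.01,0],"yaw": 0,"fingers": 0.045},{"offset": [-0.01,-0.038,-0.001],"yaw": 0,"fingers": 0.045},{"offset": [0,-0.038,-0.001],"yaw": 0,"fingers": 0.045},{"offset": [0,-0.038,-0.001],"yaw": 0,"fingers": 0.045},{"offset": [0,-0.038,-0.001],"yaw": 0,"fingers": 0.045},{"offset": [0,-0.038,-0.001],"yaw": 0,"fingers": 0.045},{"offset": [0,-0.038,-0.001],"yaw": 0,"fingers": 0.045},{"offset": [0,-0.038,-0.001],"yaw": 0,"fingers": 0.045},{"offset": [0,-0.038,-0.001],"yaw": 0,"fingers": 0.045},{"offset": [0,-0.038,-0.001],"yaw": 0,"fingers": 0.045},{"offset": [0,-0.038,-0.001],"yaw": 0,"fingers": 0.045},{"offset": [0,-0.038,-0.001],"yaw": 0,"fingers": 0.045},{"offset": [0,-0.038,-0.001],"yaw": 0,"fingers": 0.045}])

```text
time_s: 16.93
eef_pos: [0.5643, -0.2347, 0.2123]
ee_rot: [0.045, 1.569, -0.046]
ft_force: [0.2, 0.9, -0.9]
finger_gap: 0.0451
```

step_arm(targets=[{"offset": [0,-0.038,-0.001],"yaw": 0,"fingers": 0.045},{"offset": [0,-0.038,0],"yaw": 0,"fingers": 0.045},{"offset": [0,-0.038,0],"yaw": 0,"fingers": 0.045},{"offset": [0,0,0],"yaw": 0,"fingers": 0.045},{"offset": [0,0,0],"yaw": 0,"fingers": 0.045}])

```text
time_s: 17.35
eef_pos: [0.5565, -0.3487, 0.2111]
ee_rot: [0.048, 1.571, -0.048]
ft_force: [-0.3, 0.3, -0.7]
finger_gap: 0.0449
```

```bash
python3 - <<'E'
from h import *
st(); snap('wrist','w7'); snap('top','t3')
top_at('w7',(.45,.65,-.42,-.27),.115,.13)
top_at('w7',(.45,.65,-.42,-.27),.095,.13)
top_at('t3',(.55,.65,.2,.26),.036,.08)
E
```

```text
t 17.35 p [ 0.5565 -0.3487  0.2111] x [-0.  0. -1.] y [0.061 0.998 0.   ] z [ 0.998 -0.061 -0.   ] gap 0.0449 F [-0.3  0.3 -0.7] q [-0.69  0.45  0.32  1.45 -0.   -0.63]
w7 n 375 pix [319. 191.] c [ 0.5568 -0.3464] r 0.0096 z 0.1217
w7 n 838 pix [319. 186.] c [ 0.5569 -0.3467] r 0.0143 z 0.1142
t3 n 116 pix [203. 204.] c [0.6013 0.2305] r 0.0137 z 0.0545
```

step_arm(targets=[{"offset": [0.03,0.002,-0.001],"yaw": 0,"fingers": 0.045},{"offset": [0.035,0,0],"yaw": 0,"fingers": 0.045},{"offset": [0.03,0,0],"yaw": 0,"fingers": 0.045},{"offset": [0.025,0,0],"yaw": 0,"fingers": 0.045},{"offset": [0.015,0,0],"yaw": 0,"fingers": 0.045},{"offset": [0.007,0,0],"yaw": 0,"fingers": 0.045},{"offset": [0,0,0],"yaw": 0,"fingers": 0.045},{"offset": [0,0,0],"yaw": 0,"fingers": 0.02},{"offset": [0,0,0],"yaw": 0,"fingers": 0.02},{"offset": [0,0,0],"yaw": 0,"fingers": 0.02},{"offset": [0,0,0],"yaw": 0,"fingers": 0.02},{"offset": [0,0,0],"yaw": 0,"fingers": 0.02},{"offset": [-0.02,0,0],"yaw": 0,"fingers": 0.02},{"offset": [-0.03,0,0],"yaw": 0,"fingers": 0.02},{"offset": [-0.02,0,0],"yaw": 0,"fingers": 0.02},{"offset": [0,0,0],"yaw": 0,"fingers": 0.02}])

```text
time_s: 18.78
eef_pos: [0.5577, -0.3458, 0.1446]
ee_rot: [0.042, 1.565, -0.049]
ft_force: [0.3, 0.7, -1.2]
finger_gap: 0.0264
```

```bash
python3 - <<'E'
from h import *
s,M=st(); snap('wrist','w8')
z=ld('w8'); W=cloud(z); p=s['eef_pos']; u0,v0=map(int,proj(z,p))
L=(W-p)@M
for v in range(v0-20,v0+50,5): print(v,[(L[v,u]*1000).round(0).tolist() for u in (u0-16,u0,u0+16)])
E
```

```text
t 18.78 p [ 0.5577 -0.3458  0.1446] x [ 0.006 -0.005 -1.   ] y [ 0.058  0.998 -0.004] z [ 0.998 -0.058  0.006] gap 0.0264 F [ 0.3  0.7 -1.2] q [-0.68  0.46  0.17  1.28 -0.   -0.62]
218 [[70.0, -14.0, 16.0], [71.0, -1.0, 16.0], [72.0, 12.0, 16.0]]
223 [[71.0, -14.0, 20.0], [-8.0, -0.0, -13.0], [-4.0, 9.0, -12.0]]
228 [[-6.0, -9.0, -9.0], [-14.0, -0.0, -13.0], [-12.0, 8.0, -12.0]]
233 [[-13.0, -9.0, -9.0], [-20.0, -0.0, -13.0], [-18.0, 8.0, -12.0]]
238 [[-19.0, -9.0, -9.0], [-26.0, -0.0, -13.0], [-22.0, 8.0, -11.0]]
243 [[-25.0, -8.0, -10.0], [-32.0, -0.0, -13.0], [-29.0, 8.0, -12.0]]
248 [[-31.0, -8.0, -10.0], [-38.0, -0.0, -14.0], [-35.0, 7.0, -12.0]]
253 [[-39.0, -7.0, -12.0], [-39.0, -0.0, -12.0], [-40.0, 7.0, -12.0]]
258 [[-39.0, -7.0, -9.0], [-38.0, -0.0, -9.0], [-38.0, 7.0, -9.0]]
263 [[-39.0, -8.0, -6.0], [-39.0, -0.0, -6.0], [-38.0, 7.0, -6.0]]
268 [[-39.0, -8.0, -4.0], [-47.0, -0.0, -9.0], [-39.0, 7.0, -4.0]]
273 [[-39.0, -8.0, -1.0], [-51.0, -0.0, -9.0], [-47.0, 7.0, -6.0]]
278 [[-47.0, -7.0, -4.0], [-52.0, -0.0, -7.0], [-50.0, 7.0, -5.0]]
283 [[-51.0, -7.0, -4.0], [-50.0, -0.0, -3.0], [-51.0, 7.0, -4.0]]
```

step_arm(targets=[{"offset": [0,0.0386,-0.0032],"yaw": 0,"fingers": 0.02},{"offset": [0,0.0386,-0.0032],"yaw": 0,"fingers": 0.02},{"offset": [0,0.0386,-0.0032],"yaw": 0,"fingers": 0.02},{"offset": [0,0.0386,-0.0032],"yaw": 0,"fingers": 0.02},{"offset": [0,0.0386,-0.0032],"yaw": 0,"fingers": 0.02},{"offset": [0,0.0386,-0.0032],"yaw": 0,"fingers": 0.02},{"offset": [0,0.0386,-0.0032],"yaw": 0,"fingers": 0.02},{"offset": [0,0.0386,-0.0032],"yaw": 0,"fingers": 0.02},{"offset": [0,0.0386,-0.0032],"yaw": 0,"fingers": 0.02},{"offset": [0,0.0386,-0.0032],"yaw": 0,"fingers": 0.02},{"offset": [0,0.0386,-0.0032],"yaw": 0,"fingers": 0.02},{"offset": [0,0.0386,-0.0032],"yaw": 0,"fingers": 0.02},{"offset": [0,0.0386,-0.0032],"yaw": 0,"fingers": 0.02},{"offset": [0,0.0386,-0.0032],"yaw": 0,"fingers": 0.02},{"offset": [0,0.0386,-0.0032],"yaw": 0,"fingers": 0.02},{"offset": [0,0,0],"yaw": 0,"fingers": 0.02},{"offset": [0.04,0,0],"yaw": 0,"fingers": 0.02},{"offset": [0.04,0,0],"yaw": 0,"fingers": 0.02},{"offset": [0,0,0],"yaw": 0,"fingers": 0.02},{"offset": [0,0,0],"yaw": 0,"fingers": 0.02}])

```text
time_s: 20.5
eef_pos: [0.5399, 0.2357, 0.0576]
ee_rot: [0.044, 1.576, -0.047]
ft_force: [0.8, 0.4, -1.0]
finger_gap: 0.0262
```

```bash
python3 - <<'E'
from h import *
go([.5424,.2350,.0135],86.7)
E
```

```text
t 20.5 turn -0.0 off [ 0.0441 -0.0006  0.0025] gap 0.0262 F [ 0.8  0.4 -1. ] p [0.5399 0.2357 0.0576]
```

step_arm(targets=[{"offset": [0.015,-0.0006,0.0015],"yaw": 0,"fingers": 0.02},{"offset": [0.015,0,0],"yaw": 0,"fingers": 0.02},{"offset": [0.01,0,0],"yaw": 0,"fingers": 0.02},{"offset": [0.005,0,0],"yaw": 0,"fingers": 0.02},{"offset": [0,0,0],"yaw": 0,"fingers": 0.02},{"offset": [0,0,0],"yaw": 0,"fingers": 0.02}])

```text
time_s: 21.0
eef_pos: [0.5439, 0.2356, 0.0155]
ee_rot: [0.046, 1.569, -0.045]
ft_force: [0.0, -1.0, -1.7]
finger_gap: 0.0262
```

step_arm(targets=[{"offset": [0.002,0,0],"yaw": 0,"fingers": 0.02},{"offset": [0,0,0],"yaw": 0,"fingers": 0.045},{"offset": [0,0,0],"yaw": 0,"fingers": 0.045},{"offset": [-0.03,0,0],"yaw": 0,"fingers": 0.045},{"offset": [-0.04,0,0],"yaw": 0,"fingers": 0.045},{"offset": [-0.04,0,0],"yaw": 0,"fingers": 0.045},{"offset": [-0.03,0,0],"yaw": 6.6,"fingers": 0.045},{"offset": [0,0,0],"yaw": 6.6,"fingers": 0.045},{"offset": [0,0,0],"yaw": 6.6,"fingers": 0.045},{"offset": [0,0,0],"yaw": 6.6,"fingers": 0.045},{"offset": [0,0,0],"yaw": 6.6,"fingers": 0.045},{"offset": [0,0,0],"yaw": 6.6,"fingers": 0.045},{"offset": [0,0,0],"yaw": 6.6,"fingers": 0.045},{"offset": [0,0,0],"yaw": 6.6,"fingers": 0.045},{"offset": [0,0,0],"yaw": 6.6,"fingers": 0.045},{"offset": [0,0,0],"yaw": 6.6,"fingers": 0.045},{"offset": [0,0,0],"yaw": 6.6,"fingers": 0.04},{"offset": [0,0,0],"yaw": 6.6,"fingers": 0.04},{"offset": [0,0.011,0.036],"yaw": 0,"fingers": 0.04},{"offset": [0,0.011,0.036],"yaw": 0,"fingers": 0.04}])

```text
time_s: 22.67
eef_pos: [0.5744, 0.1679, 0.1533]
ee_rot: [1.111, 1.269, -1.109]
ft_force: [1.3, 0.3, -0.6]
finger_gap: 0.04
```

step_arm(targets=[{"offset": [0,0.011,0.036],"yaw": 0,"fingers": 0.04},{"offset": [0,0.011,0.036],"yaw": 0,"fingers": 0.04},{"offset": [0,0.011,0.036],"yaw": 0,"fingers": 0.04},{"offset": [0,0.011,0.036],"yaw": 0,"fingers": 0.04},{"offset": [0,0.011,0.036],"yaw": 0,"fingers": 0.04},{"offset": [0,0.011,0.036],"yaw": 0,"fingers": 0.04},{"offset": [0,0.011,0.032],"yaw": 0,"fingers": 0.04},{"offset": [0,0,0],"yaw": 0,"fingers": 0.04},{"offset": [0,0,0],"yaw": 0,"fingers": 0.04}])

```text
time_s: 23.42
eef_pos: [0.6835, -0.0708, 0.1521]
ee_rot: [1.115, 1.267, -1.115]
ft_force: [-1.4, 0.2, -1.0]
finger_gap: 0.0398
```

```bash
python3 - <<'E'
from h import *
st(); snap('wrist','w9'); snap('top','t4')
top_at('t4',(.48,.65,.2,.27),.036,.08)
for f in('w9','t4'):
    z=ld(f); W=cloud(z); im=z['im'].astype(int); H=W[...,2]
    m=(im[...,0]>1.6*im[...,2])&(im[...,1]<.75*im[...,0])&(H>.008)&(H<.03)&(W[...,0]>.55)&(W[...,0]<.75)&(W[...,1]>-.2)&(W[...,1]<.05)
    P=W[m]; print(f,m.sum(),cv2.minAreaRect(P[:,:2].astype(np.float32)),cv2.boxPoints(cv2.minAreaRect(P[:,:2].astype(np.float32))).round(4).tolist(),P[:,2].mean())
E
```

```text
t 23.42 p [ 0.6835 -0.0708  0.1521] x [-0.  0. -1.] y [ 0.992  0.127 -0.   ] z [ 0.127 -0.992 -0.   ] gap 0.0398 F [-1.4  0.2 -1. ] q [-0.23  0.51  0.29  1.35  0.    1.22]
t4 n 116 pix [203. 204.] c [0.6019 0.2304] r 0.014 z 0.0548
t4 n 115 pix [201. 228.] c [0.5437 0.2347] r 0.0142 z 0.0547
w9 1773 ((0.6982777714729309, -0.09786531329154968), (0.04990516975522041, 0.16887634992599487), 28.551227569580078) [[0.6359999775886536, -0.035599999129772186], [0.71670001745224, -0.18400000035762787], [0.7605999708175659, -0.16009999811649323], [0.6797999739646912, -0.011800000444054604]] 0.016666230839560318
t4 7 ((0.6910297870635986, -0.12257011234760284), (0.004844287876039743, 0.011070212349295616), 74.7507095336914) [[0.6851000189781189, -0.12349999696016312], [0.6956999897956848, -0.12639999389648438], [0.6970000267028809, -0.1216999962925911], [0.6862999796867371, -0.11879999935626984]] 0.018058675063230462
```

View pics/w9.png

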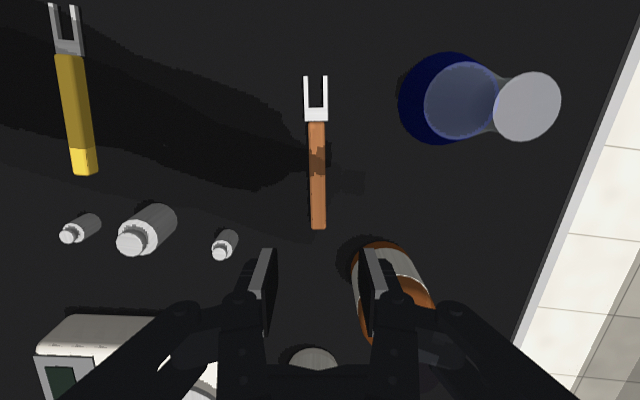

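The wrist view shows the wooden fork at its starting place, its handle running from (316,123) to (318,228) between flask and bottle. The depth data shows both 200 g weights standing in pockets 2 and 3.

```bash
python3 - <<'E'
from h import *
z=ld('w9'); W=cloud(z); b=W[118:235,300:332]; m=(b[...,2]>.01)&(b[...,2]<.03); P=b[m]
r=cv2.minAreaRect(P[:,:2].astype(np.float32)); print(r,cv2.boxPoints(r).round(4).tolist(),P[:,2].mean())
d=cv2.fitLine(P[:,:2].astype(np.float32),cv2.DIST_HUBER,0,.01,.01).ravel(); print(d,np.degrees(np.arctan2(d[1],d[0])))
go([*d[2:],0],None)
E
```

```text
((0.6828771829605103, -0.06973119080066681), (0.01600506715476513, 0.10844734311103821), 8.477977752685547) [[0.6669999957084656, -0.01730000041425228], [0.6830000281333923, -0.12449999898672104], [0.6988000273704529, -0.12219999730587006], [0.6827999949455261, -0.01489999983459711]] 0.016784734403884907
[ 0.14847264 -0.9889165   0.6824473  -0.06666991] -81.46157
 t 23.5 turn 0.0 off [ 0.1526 -0.0002 -0.0017] gap 0.0399 F [0.  0.7 0.6] p [ 0.6829 -0.0684  0.1526]
```

step_arm(targets=[{"offset": [0.035,0,-0.0065],"yaw": -1.2,"fingers": 0.04},{"offset": [0.035,0,0],"yaw": 0,"fingers": 0.04},{"offset": [0.035,0,0],"yaw": 0,"fingers": 0.04},{"offset": [0.03,0,0],"yaw": 0,"fingers": 0.04},{"offset": [0.02,0,0],"yaw": 0,"fingers": 0.04},{"offset": [0.01,0,0],"yaw": 0,"fingers": 0.04},{"offset": [0.004,0,0],"yaw": 0,"fingers": 0.04},{"offset": [0,0,0],"yaw": 0,"fingers": 0.04},{"offset": [0,0,0],"yaw": 0,"fingers": 0.04}])

```text
time_s: 24.27
eef_pos: [0.6831, -0.062, -0.0149]
ee_rot: [1.097, 1.275, -1.095]
ft_force: [-0.1, 0.5, 0.8]
finger_gap: 0.0399
```

step_arm(targets=[{"offset": [0.002,0,0],"yaw": 0,"fingers": 0.01},{"offset": [0,0,0],"yaw": 0,"fingers": 0.008},{"offset": [0,0,0],"yaw": 0,"fingers": 0.008},{"offset": [0,0,0],"yaw": 0,"fingers": 0.008},{"offset": [0,0,0],"yaw": 0,"fingers": 0.008},{"offset": [0,0,0],"yaw": 0,"fingers": 0.008},{"offset": [-0.02,0,0],"yaw": 0,"fingers": 0.008},{"offset": [-0.035,0,0],"yaw": 0,"fingers": 0.008},{"offset": [-0.035,0,0],"yaw": 0,"fingers": 0.008},{"offset": [-0.035,0,0],"yaw": 0,"fingers": 0.008},{"offset": [0,0,0],"yaw": 0,"fingers": 0.008}], grip_force=40)

```text
time_s: 25.18
eef_pos: [0.6852, -0.063, 0.1145]
ee_rot: [1.1, 1.267, -1.091]
ft_force: [0.8, -1.0, -0.7]
finger_gap: 0.015
```

```bash
python3 - <<'E'
from h import *
s,M=st(); snap('wrist','w10')
z=ld('w10'); W=cloud(z); L=(W-s['eef_pos'])@M
u0,v0=map(int,proj(z,s['eef_pos'])); print(u0,v0)
for v in range(180,320,8): print(v,[(L[v,u]*1000).round(0).tolist() for u in (u0-6,u0,u0+6)])
go(cs(-.0525,0,.12),86.7)
E
```

```text
t 25.18 p [ 0.6852 -0.063   0.1145] x [ 0.011 -0.002 -1.   ] y [0.988 0.151 0.01 ] z [ 0.151 -0.989  0.004] gap 0.015 F [ 0.8 -1.  -0.7] q [-0.21  0.52  0.2   1.24 -0.    1.21]
317 240
180 [[-33.0, -3.0, -46.0], [-34.0, 0.0, -46.0], [-34.0, 3.0, -46.0]]
188 [[-34.0, -3.0, -42.0], [-34.0, 0.0, -42.0], [-35.0, 3.0, -42.0]]
196 [[-34.0, -3.0, -38.0], [-35.0, 0.0, -39.0], [-34.0, 3.0, -39.0]]
204 [[-34.0, -3.0, -35.0], [-34.0, 0.0, -35.0], [-35.0, 3.0, -35.0]]
212 [[-35.0, -3.0, -31.0], [-35.0, 0.0, -31.0], [-34.0, 3.0, -31.0]]
220 [[-34.0, -3.0, -27.0], [-33.0, 0.0, -27.0], [-35.0, 3.0, -27.0]]
228 [[-35.0, -3.0, -23.0], [-34.0, 0.0, -23.0], [-34.0, 3.0, -23.0]]
236 [[-35.0, -3.0, -19.0], [-34.0, 0.0, -19.0], [-34.0, 3.0, -19.0]]
244 [[-34.0, -3.0, -15.0], [-34.0, 0.0, -15.0], [-35.0, 3.0, -15.0]]
252 [[-34.0, -3.0, -11.0], [-34.0, 0.0, -10.0], [-35.0, 3.0, -11.0]]
260 [[-34.0, -3.0, -6.0], [-36.0, 0.0, -7.0], [-34.0, 3.0, -7.0]]
268 [[-34.0, -3.0, -2.0], [-35.0, 0.0, -3.0], [-34.0, 3.0, -2.0]]
276 [[-34.0, -3.0, 2.0], [-34.0, 0.0, 3.0], [-34.0, 3.0, 3.0]]
284 [[-35.0, -3.0, 6.0], [-34.0, 0.0, 7.0], [-34.0, 3.0, 7.0]]
292 [[-35.0, -3.0, 11.0], [-34.0, 0.0, 11.0], [-35.0, 3.0, 11.0]]
300 [[-34.0, -3.0, 16.0], [-34.0, 0.0, 16.0], [-34.0, 3.0, 16.0]]
308 [[-34.0, -3.0, 21.0], [-35.0, 0.0, 21.0], [-34.0, 3.0, 21.0]]
316 [[-34.0, -3.0, 26.0], [-35.0, 0.0, 25.0], [-34.0, 3.0, 26.0]]
 t 25.2 turn -78.0 off [-0.0089  0.2253 -0.13  ] gap 0.0146 F [-0.2 -1.1 -2.2] p [ 0.6843 -0.0628  0.1111]
```

View pics/w10.png

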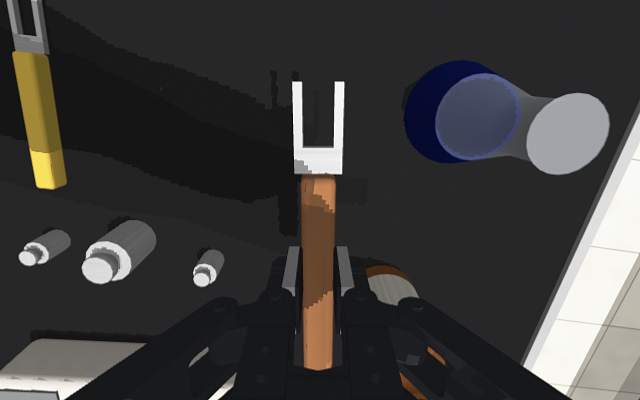

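The fork is held level with its prongs towards the top of the image, and its middle is about 13 mm ahead of the grip. I'll check the trough's cross-section before laying it in.

```bash
python3 - <<'E'
from h import *
z=ld('t4'); W=cloud(z)
for v in (190,200,210,220,230,240): print(v,[(round(W[v,u,0],3),round(W[v,u,1]-cs(-.054,(.5705-W[v,u,0]),0)[1],3),round(W[v,u,2]*1000)) for u in range(220,246,2)])
E
python3 - <<'E'
from h import *
im=ld('t4')['im'][150:290,155:275,::-1]; cv2.imwrite('pics/t4c.png',cv2.convertScaleAbs(cv2.resize(im,None,fx=4,fy=4,interpolation=cv2.INTER_CUBIC),alpha=1.6,beta=30))
E
```

```text
190 [(np.float64(0.636), np.float64(0.028), 26), (np.float64(0.636), np.float64(0.023), 27), (np.float64(0.636), np.float64(0.018), 27), (np.float64(0.637), np.float64(0.015), 19), (np.float64(0.636), np.float64(0.01), 21), (np.float64(0.636), np.float64(0.005), 20), (np.float64(0.636), np.float64(0.0), 17), (np.float64(0.636), np.float64(-0.006), 24), (np.float64(0.636), np.float64(-0.01), 19), (np.float64(0.635), np.float64(-0.016), 25), (np.float64(0.635), np.float64(-0.022), 28), (np.float64(0.635), np.float64(-0.026), 24), (np.float64(0.635), np.float64(-0.03), 21)]
200 [(np.float64(0.611), np.float64(0.027), 28), (np.float64(0.611), np.float64(0.022), 28), (np.float64(0.611), np.float64(0.016), 30), (np.float64(0.612), np.float64(0.013), 22), (np.float64(0.612), np.float64(0.009), 20), (np.float64(0.612), np.float64(0.004), 18), (np.float64(0.611), np.float64(-0.002), 21), (np.float64(0.611), np.float64(-0.007), 23), (np.float64(0.611), np.float64(-0.012), 23), (np.float64(0.611), np.float64(-0.017), 25), (np.float64(0.61), np.float64(-0.022), 24), (np.float64(0.61), np.float64
[... 1695 characters left out ...]
.float64(-0.027), 29), (np.float64(0.533), np.float64(-0.143), 627), (np.float64(0.533), np.float64(-0.148), 641)]
240 [(np.float64(0.513), np.float64(0.023), 22), (np.float64(0.513), np.float64(0.018), 24), (np.float64(0.513), np.float64(0.013), 22), (np.float64(0.513), np.float64(0.009), 20), (np.float64(0.512), np.float64(0.003), 23), (np.float64(0.512), np.float64(-0.002), 25), (np.float64(0.512), np.float64(-0.006), 18), (np.float64(0.512), np.float64(-0.01), 16), (np.float64(0.512), np.float64(-0.017), 27), (np.float64(0.521), np.float64(-0.14), 631), (np.float64(0.521), np.float64(-0.144), 639), (np.float64(0.521), np.float64(-0.147), 644), (np.float64(0.521), np.float64(-0.15), 647)]
```

View pics/t4c.png

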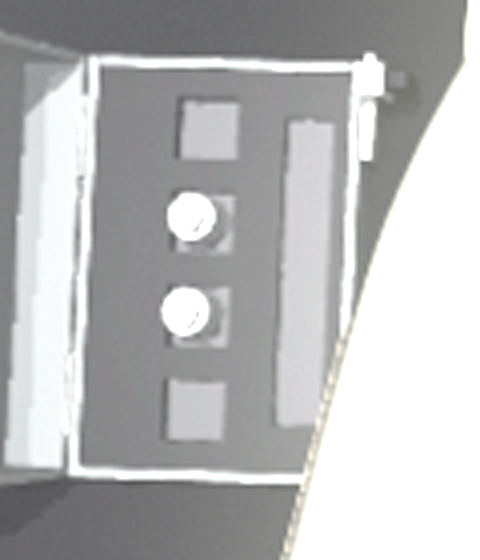

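The crop shows the trough from (308,120) to (300,425), matching the model within 1 mm, and both weights in pockets 2 and 3.

step_arm(targets=[{"offset": [-0.02,0,0],"yaw": -6.5,"fingers": 0.008},{"offset": [-0.02,0,0],"yaw": -6.5,"fingers": 0.008},{"offset": [0,0,0],"yaw": -6.5,"fingers": 0.008},{"offset": [0,0,0],"yaw": -6.5,"fingers": 0.008},{"offset": [0,0,0],"yaw": -6.5,"fingers": 0.008},{"offset": [0,0,0],"yaw": -6.5,"fingers": 0.008},{"offset": [0,0,0],"yaw": -6.5,"fingers": 0.008},{"offset": [0,0,0],"yaw": -6.5,"fingers": 0.008},{"offset": [0,0,0],"yaw": -6.5,"fingers": 0.008},{"offset": [0,0,0],"yaw": -6.5,"fingers": 0.008},{"offset": [0,0,0],"yaw": -6.5,"fingers": 0.008},{"offset": [0,0,0],"yaw": -6.5,"fingers": 0.008},{"offset": [0,0.0321,-0.0168],"yaw": 0,"fingers": 0.008},{"offset": [0,0.0321,-0.0168],"yaw": 0,"fingers": 0.008},{"offset": [0,0.0321,-0.0168],"yaw": 0,"fingers": 0.008},{"offset": [0,0.0321,-0.0168],"yaw": 0,"fingers": 0.008},{"offset": [0,0.0321,-0.0168],"yaw": 0,"fingers": 0.008},{"offset": [0,0.0321,-0.0168],"yaw": 0,"fingers": 0.008},{"offset": [0,0.0321,-0.0168],"yaw": 0,"fingers": 0.008},{"offset": [0.03,0,0],"yaw": 0,"fingers": 0.008}])

```text
time_s: 26.9
eef_pos: [0.5773, 0.1742, 0.1204]
ee_rot: [0.044, 1.564, -0.04]
ft_force: [1.2, -0.3, -1.4]
finger_gap: 0.0143
```

step_arm(targets=[{"offset": [0.04,0,0],"yaw": 0,"fingers": 0.008},{"offset": [0.03,0,0],"yaw": 0,"fingers": 0.008},{"offset": [0,0,0],"yaw": 0,"fingers": 0.008},{"offset": [0,0,0],"yaw": 0,"fingers": 0.008}])

```text
time_s: 27.23
eef_pos: [0.5764, 0.1686, 0.045]
ee_rot: [0.045, 1.575, -0.046]
ft_force: [0.1, 0.0, 0.4]
finger_gap: 0.0146
```

```bash
python3 - <<'E'
from h import *
go([.580,.1683,.007],86.7)
s,M=st(); snap('wrist','w11'); snap('top','t5')
for f in('w11','t5'):
    z=ld(f); W=cloud(z); im=z['im'].astype(int); H=W[...,2]
    m=(H>.036)&(H<.09)&(W[...,0]>.46)&(W[...,0]<.72)&(W[...,1]>.155)&(W[...,1]<.185)
    P=W[m]; print(f,len(P)); 
    if len(P)>5: print(P.min(0),P.max(0),cv2.minAreaRect(P[:,:2].astype(np.float32)))
E
```

```text
t 27.2 turn -0.0 off [ 0.038  -0.0001  0.0036] gap 0.0146 F [0.1 0.  0.4] p [0.5764 0.1686 0.045 ]
t 27.23 p [0.5764 0.1686 0.045 ] x [-0.004 -0.001 -1.   ] y [ 0.058  0.998 -0.001] z [ 0.998 -0.058 -0.004] gap 0.0146 F [0.1 0.  0.4] q [ 0.14  0.43 -0.14  1.01 -0.    0.2 ]
w11 9316
[0.49057991 0.15507005 0.06489375] [0.63874342 0.18497509 0.08998771] ((0.5650923252105713, 0.17042005062103271), (0.029977593570947647, 0.14761704206466675), 85.26532745361328)
t5 294
[0.49188495 0.15640782 0.06303816] [0.64107863 0.1844088  0.08894157] ((0.566950261592865, 0.16906332969665527), (0.022977815940976143, 0.14901049435138702), 86.5086898803711)
```

step_arm(targets=[{"offset": [0.015,0,0.001],"yaw": 0,"fingers": 0.008},{"offset": [0.012,0,0],"yaw": 0,"fingers": 0.008},{"offset": [0.008,0,0],"yaw": 0,"fingers": 0.008},{"offset": [0.003,0,0],"yaw": 0,"fingers": 0.008},{"offset": [0,0,0],"yaw": 0,"fingers": 0.008},{"offset": [0,0,0],"yaw": 0,"fingers": 0.008}])

```text
time_s: 27.83
eef_pos: [0.5795, 0.1688, 0.0095]
ee_rot: [0.046, 1.569, -0.045]
ft_force: [-0.2, 0.3, -0.4]
finger_gap: 0.0146
```

step_arm(targets=[{"offset": [0.003,0,0],"yaw": 0,"fingers": 0.008},{"offset": [0,0,0],"yaw": 0,"fingers": 0.008},{"offset": [0,0,0],"yaw": 0,"fingers": 0.026},{"offset": [0,0,0],"yaw": 0,"fingers": 0.026},{"offset": [0,0,0],"yaw": 0,"fingers": 0.026},{"offset": [-0.03,0,0],"yaw": 0,"fingers": 0.026},{"offset": [-0.04,0,0],"yaw": 0,"fingers": 0.026},{"offset": [-0.04,0,0],"yaw": 0,"fingers": 0.026},{"offset": [-0.04,0,0],"yaw": 0,"fingers": 0.03},{"offset": [-0.04,0,0],"yaw": 0,"fingers": 0.03},{"offset": [-0.04,0,0],"yaw": 0,"fingers": 0.03},{"offset": [-0.025,0,0],"yaw": 0,"fingers": 0.03},{"offset": [0,0,0],"yaw": 0,"fingers": 0.03}])

```text
time_s: 28.92
eef_pos: [0.5804, 0.169, 0.2669]
ee_rot: [0.047, 1.561, -0.044]
ft_force: [0.1, 1.3, 0.4]
finger_gap: 0.0302
```

```bash
python3 - <<'E'
from h import *
s,M=st(); snap('wrist','w12'); snap('top','t6'); snap('scene','s2')
for f in('w12','t6'):
    z=ld(f); W=cloud(z); H=W[...,2]
    m=(H>.0305)&(H<.05)&(W[...,0]>.46)&(W[...,0]<.69)&(W[...,1]>.15)&(W[...,1]<.19)
    P=W[m]; print(f,len(P),P[:,2].mean() if len(P) else '')
    if len(P)>5: print(P.min(0),P.max(0),cv2.minAreaRect(P[:,:2].astype(np.float32)))
    top_at(f,(.48,.68,.2,.27),.036,.08)
# handle bar now
for f in ('s2','t6'):
    z=ld(f);W=cloud(z); m=(W[...,2]>.19)&(W[...,2]<.26)&(W[...,1]>.33)&(W[...,1]<.42)&(W[...,0]>.5)&(W[...,0]<.66); P=W[m]; print(f,len(P)); 
    if len(P): print(P.min(0),P.max(0),P.mean(0))
im=np.vstack([ld('w12')['im'][:,:,::-1][:300], ld('s2')['im'][100:300,:,::-1]]); cv2.imwrite('pics/c1.png',im)
E
```

```text
t 28.92 p [0.5804 0.169  0.2669] x [ 0.009  0.001 -1.   ] y [0.058 0.998 0.002] z [ 0.998 -0.058  0.009] gap 0.0302 F [0.1 1.3 0.4] q [ 0.14  0.34  0.3   1.52 -0.    0.2 ]
w12 1087 0.03752922286754838
[0.4961163  0.15827061 0.03051393] [0.64173429 0.1849836  0.04047903] ((0.5689245462417603, 0.16972766816616058), (0.021528825163841248, 0.14488591253757477), 86.12374877929688)
w12 n 475 pix [371. 124.] c [0.5438 0.2363] r 0.0139 z 0.0557
w12 n 438 pix [368. 171.] c [0.601  0.2324] r 0.014 z 0.055
t6 361 0.03659313455244638
[0.4658107  0.15006078 0.03050717] [0.68755267 0.18965127 0.04394249] ((0.5767384171485901, 0.16952255368232727), (0.03933372721076012, 0.22166123986244202), 89.69951629638672)
t6 n 115 pix [201. 228.] c [0.544  0.2344] r 0.0143 z 0.0549
s2 763
[0.50111444 0.33469267 0.19014565] [0.65993652 0.38477294 0.23665886] [0.58287127 0.36029306 0.20400783]
t6 0
```

View pics/c1.png

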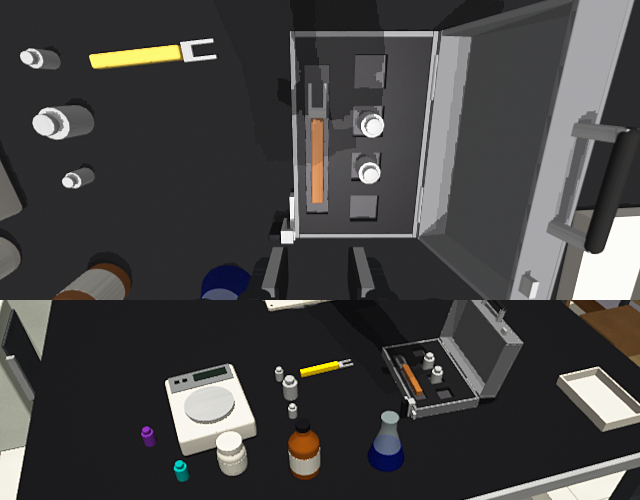

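The view shows the fork flat in the trough at (317,150), both weights upright at (371,123) and (369,172), the lid open and the bystanders unmoved. The fork's top is at 38 mm, as it should be. Next, the handle.

step_arm(targets=[{"offset": [0,0.034,-0.0016],"yaw": 0,"fingers": 0.028},{"offset": [0,0.034,-0.0016],"yaw": 0,"fingers": 0.028},{"offset": [0,0.034,-0.0016],"yaw": 0,"fingers": 0.028},{"offset": [0,0.034,-0.0016],"yaw": 0,"fingers": 0.028},{"offset": [0,0.034,-0.0016],"yaw": 0,"fingers": 0.028},{"offset": [0,0.0335,-0.0016],"yaw": 0,"fingers": 0.028},{"offset": [0,0,0],"yaw": 0,"fingers": 0.028},{"offset": [0,0,0],"yaw": 0,"fingers": 0.028}])

```text
time_s: 29.73
eef_pos: [0.5802, 0.3741, 0.2577]
ee_rot: [0.042, 1.574, -0.045]
ft_force: [0.8, -0.3, -0.4]
finger_gap: 0.0282
```

```bash
python3 - <<'E'
from h import *
go([.5815,.3726,.1864],86.7)
snap('wrist','w13'); z=ld('w13'); W=cloud(z); 
m=(W[...,2]>.21)&(W[...,2]<.26)&(W[...,1]>.34)&(W[...,1]<.42)&(W[...,0]>.53)&(W[...,0]<.62); P=W[m]; print(len(P),P.min(0),P.max(0),cv2.minAreaRect(P[:,:2].astype(np.float32)))
E
```

```text
t 29.7 turn 0.1 off [ 0.0713 -0.0014  0.0013] gap 0.0282 F [ 0.8 -0.3 -0.4] p [0.5802 0.3741 0.2577]
2297 [0.53292593 0.36261791 0.21020054] [0.61995325 0.38081115 0.23323191] ((0.576500415802002, 0.37208452820777893), (0.0140164690092206, 0.08735168725252151), 86.55672454833984)
```

step_arm(targets=[{"offset": [0.03,-0.0015,0],"yaw": 0,"fingers": 0.028},{"offset": [0.02,0,0],"yaw": 0,"fingers": 0.028},{"offset": [0.014,0,0],"yaw": 0,"fingers": 0.028},{"offset": [0.007,0,0],"yaw": 0,"fingers": 0.028},{"offset": [0,0,0],"yaw": 0,"fingers": 0.028},{"offset": [0,0,0],"yaw": 0,"fingers": 0.0},{"offset": [0,0,0],"yaw": 0,"fingers": 0.0},{"offset": [0,0,0],"yaw": 0,"fingers": 0.0},{"offset": [0,0,0],"yaw": 0,"fingers": 0.0},{"offset": [0,0,0],"yaw": 0,"fingers": 0.0}], grip_force=25)

```text
time_s: 30.62
eef_pos: [0.5814, 0.371, 0.1904]
ee_rot: [0.046, 1.569, -0.045]
ft_force: [0.6, -0.1, 3.2]
finger_gap: 0.0105
```

step_arm(targets=[{"offset": [-0.006,-0.022,0],"yaw": 0,"fingers": 0.0},{"offset": [-0.003,-0.022,0],"yaw": 0,"fingers": 0.0},{"offset": [-0.001,-0.023,0],"yaw": 0,"fingers": 0.0},{"offset": [0.002,-0.023,0],"yaw": 0,"fingers": 0.0},{"offset": [0.004,-0.022,0],"yaw": 0,"fingers": 0.0},{"offset": [0.007,-0.022,0],"yaw": 0,"fingers": 0.0},{"offset": [0.009,-0.021,0],"yaw": 0,"fingers": 0.0},{"offset": [0.011,-0.02,0],"yaw": 0,"fingers": 0.0},{"offset": [0.013,-0.018,0],"yaw": 0,"fingers": 0.0},{"offset": [0.015,-0.017,0],"yaw": 0,"fingers": 0.0},{"offset": [0.017,-0.015,0],"yaw": 0,"fingers": 0.0},{"offset": [0.019,-0.013,0],"yaw": 0,"fingers": 0.0},{"offset": [0,0,0],"yaw": 0,"fingers": 0.0}])

```text
time_s: 31.7
eef_pos: [0.5674, 0.131, 0.1002]
ee_rot: [0.046, 1.571, -0.048]
ft_force: [2.5, -2.3, -1.7]
finger_gap: 0.0107
```

step_arm(targets=[{"offset": [0.02,-0.011,0],"yaw": 0,"fingers": 0.0},{"offset": [0.021,-0.009,0],"yaw": 0,"fingers": 0.0},{"offset": [0.022,-0.006,0],"yaw": 0,"fingers": 0.0},{"offset": [0.02,-0.004,0],"yaw": 0,"fingers": 0.0},{"offset": [0.002,0,0],"yaw": 0,"fingers": 0.0},{"offset": [0,0,0],"yaw": 0,"fingers": 0.0},{"offset": [0,0,0],"yaw": 0,"fingers": 0.0}])

```text
time_s: 32.28
eef_pos: [0.5654, 0.1031, 0.0173]
ee_rot: [0.045, 1.571, -0.046]
ft_force: [-0.2, -3.5, -4.0]
finger_gap: 0.0106
```

```bash
python3 - <<'E'
from h import *
st(); snap('top','t7'); snap('scene','s3')
for f in('t7','s3'):
    z=ld(f); W=cloud(z)
    for x0,y0 in((.46,.15),(.5,.15),(.65,.15),(.48,.28),(.65,.28)):
        m=(abs(W[...,0]-x0)<.012)&(abs(W[...,1]-y0)<.012)&(W[...,2]>.02); P=W[m]; print(f,x0,y0,len(P),np.nanmedian(P[:,2]).round(4) if len(P) else '')
E
```

```text
t 32.28 p [0.5654 0.1031 0.0173] x [-0.001 -0.001 -1.   ] y [ 0.058  0.998 -0.001] z [ 0.998 -0.058 -0.001] gap 0.0106 F [-0.2 -3.5 -4. ] q [ 0.03  0.42 -0.24  0.91 -0.    0.09]
t7 0.46 0.15 172 0.5627
t7 0.5 0.15 65 0.5328
t7 0.65 0.15 30 0.0746
t7 0.48 0.28 5 0.0757
t7 0.65 0.28 94 0.0747
s3 0.46 0.15 0 
s3 0.5 0.15 0 
s3 0.65 0.15 66 0.0772
s3 0.48 0.28 45 0.0778
s3 0.65 0.28 56 0.0774
```

step_arm(targets=[{"offset": [0.003,0,0],"yaw": 0,"fingers": 0.0},{"offset": [0.003,0,0],"yaw": 0,"fingers": 0.0},{"offset": [0,0,0],"yaw": 0,"fingers": 0.0},{"offset": [0,0,0],"yaw": 0,"fingers": 0.0}])

```text
time_s: 32.72
eef_pos: [0.5665, 0.1029, 0.0143]
ee_rot: [0.045, 1.566, -0.047]
ft_force: [-6.1, -7.2, 20.1]
finger_gap: 0.0106
```

step_arm(targets=[{"offset": [0,0,0],"yaw": 0,"fingers": 0.026},{"offset": [0,0,0],"yaw": 0,"fingers": 0.026},{"offset": [0,0,0],"yaw": 0,"fingers": 0.026},{"offset": [-0.03,0,0],"yaw": 0,"fingers": 0.026},{"offset": [-0.035,0,0],"yaw": 0,"fingers": 0.026},{"offset": [-0.035,0,0],"yaw": 6.9,"fingers": 0.03},{"offset": [-0.035,0,0],"yaw": 6.9,"fingers": 0.036},{"offset": [0,0,0],"yaw": 6.9,"fingers": 0.036},{"offset": [0,0,0],"yaw": 6.9,"fingers": 0.036},{"offset": [0,0,0],"yaw": 6.9,"fingers": 0.036},{"offset": [0,0,0],"yaw": 6.9,"fingers": 0.036},{"offset": [0,0,0],"yaw": 6.9,"fingers": 0.036},{"offset": [0,0,0],"yaw": 6.9,"fingers": 0.036},{"offset": [0,0,0],"yaw": 6.9,"fingers": 0.036},{"offset": [0,0,0],"yaw": 6.9,"fingers": 0.036},{"offset": [0,0,0],"yaw": 6.9,"fingers": 0.036},{"offset": [0,0,0],"yaw": 6.9,"fingers": 0.036},{"offset": [0,0.038,-0.002],"yaw": 7.1,"fingers": 0.036},{"offset": [0,0.038,-0.002],"yaw": 0,"fingers": 0.036},{"offset": [0,0.038,-0.002],"yaw": 0,"fingers": 0.036}])

```text
time_s: 34.38
eef_pos: [0.6804, 0.1084, 0.1469]
ee_rot: [1.251, 1.182, -1.25]
ft_force: [0.8, 0.2, 0.2]
finger_gap: 0.036
```

step_arm(targets=[{"offset": [0,0,0],"yaw": 0,"fingers": 0.036},{"offset": [0,0,0],"yaw": 0,"fingers": 0.036}])

```text
time_s: 34.55
eef_pos: [0.6805, 0.1078, 0.1441]
ee_rot: [1.249, 1.184, -1.252]
ft_force: [-0.8, 0.6, -0.9]
finger_gap: 0.0358
```

```bash
python3 - <<'E'
from h import *
snap('wrist','w14'); snap('top','t8')
z=ld('w14'); W=cloud(z)
m=(W[...,2]>.0535)&(W[...,2]<.062)&(W[...,0]>.63)&(W[...,0]<.72)&(W[...,1]>.095)&(W[...,1]<.118); P=W[m]; print(len(P),P.min(0),P.max(0),np.median(P,0))
go([*((np.percentile(P,2,0)+np.percentile(P,98,0))/2)[:2],.0105],-3.3)
for f in('t8','w14'):
    z=ld(f); W=cloud(z)
    for y0 in(.15,.2,.25,.29):
        m=(abs(W[...,0]-.6)<.05)&(abs(W[...,1]-y0)<.006)&(W[...,2]>.02)&(W[...,2]<.1); print(f,y0,m.sum(),np.nanmedian(W[m][:,2]))
E
```

```text
239 [0.67605508 0.10053413 0.0535586 ] [0.68779452 0.11594584 0.05676113] [0.68205518 0.10833966 0.05501632]
 t 34.6 turn 0.1 off [ 0.1353  0.0032 -0.0003] gap 0.0362 F [ 0.2 -0.1 -0.8] p [0.6788 0.108  0.1458]
t8 0.15 89 0.0736089801419364
t8 0.2 0 nan
t8 0.25 0 nan
t8 0.29 0 nan
w14 0.15 2078 0.07424392170267366
w14 0.2 2589 0.0752230869822744
w14 0.25 1907 0.07517844949117808
w14 0.29 0 nan
  return np.nanmean(a, axis, out=out, keepdims=keepdims)
```

step_arm(targets=[{"offset": [0.03,0.003,0.004],"yaw": 0,"fingers": 0.036},{"offset": [0.03,0,0],"yaw": 0,"fingers": 0.036},{"offset": [0.03,0,0],"yaw": 0,"fingers": 0.036},{"offset": [0.025,0,0],"yaw": 0,"fingers": 0.036},{"offset": [0.015,0,0],"yaw": 0,"fingers": 0.036},{"offset": [0.005,0,0],"yaw": 0,"fingers": 0.036},{"offset": [0,0,0],"yaw": 0,"fingers": 0.036},{"offset": [0,0,0],"yaw": 0,"fingers": 0.0},{"offset": [0,0,0],"yaw": 0,"fingers": 0.0},{"offset": [0,0,0],"yaw": 0,"fingers": 0.0},{"offset": [0,0,0],"yaw": 0,"fingers": 0.0},{"offset": [0,0,0],"yaw": 0,"fingers": 0.0}])

```text
time_s: 35.65
eef_pos: [0.6821, 0.1034, 0.0134]
ee_rot: [1.251, 1.181, -1.25]
ft_force: [-4.9, -2.0, 6.2]
finger_gap: 0.0113
```

Gripped. I'll slide it home.

step_arm(targets=[{"offset": [0,-0.005,0],"yaw": 0,"fingers": 0.0},{"offset": [0,-0.005,0],"yaw": 0,"fingers": 0.0},{"offset": [0,-0.005,0],"yaw": 0,"fingers": 0.0},{"offset": [0,-0.005,0],"yaw": 0,"fingers": 0.0},{"offset": [0,-0.005,0],"yaw": 0,"fingers": 0.0},{"offset": [0,-0.002,0],"yaw": 0,"fingers": 0.0},{"offset": [0,0,0],"yaw": 0,"fingers": 0.0},{"offset": [0,0,0],"yaw": 0,"fingers": 0.0}])

```text
time_s: 36.32
eef_pos: [0.656, 0.1048, 0.0134]
ee_rot: [1.252, 1.179, -1.248]
ft_force: [0.2, -2.0, 7.5]
finger_gap: 0.0109
```

step_arm(targets=[{"offset": [0,-0.002,0],"yaw": 0,"fingers": 0.0},{"offset": [0,-0.001,0],"yaw": 0,"fingers": 0.0},{"offset": [0,0,0],"yaw": 0,"fingers": 0.0}])

```text
time_s: 36.57
eef_pos: [0.6556, 0.105, 0.0136]
ee_rot: [1.255, 1.176, -1.245]
ft_force: [10.7, -2.1, 2.2]
finger_gap: 0.0108
```

step_arm(targets=[{"offset": [0,0.002,0],"yaw": 0,"fingers": 0.0},{"offset": [0,0,0],"yaw": 0,"fingers": 0.036},{"offset": [0,0,0],"yaw": 0,"fingers": 0.036},{"offset": [0,0,0],"yaw": 0,"fingers": 0.036},{"offset": [-0.03,0,0],"yaw": 0,"fingers": 0.036},{"offset": [-0.04,0,0],"yaw": 0,"fingers": 0.036},{"offset": [-0.04,0,0],"yaw": 0,"fingers": 0.036},{"offset": [-0.04,0,0],"yaw": 0,"fingers": 0.036},{"offset": [-0.04,0,0],"yaw": 0,"fingers": 0.036},{"offset": [0,0,0],"yaw": 0,"fingers": 0.036},{"offset": [0,0,0],"yaw": 0,"fingers": 0.036}])

```text
time_s: 37.48
eef_pos: [0.6549, 0.1054, 0.2042]
ee_rot: [1.253, 1.179, -1.247]
ft_force: [-0.0, -0.1, -0.7]
finger_gap: 0.0361
```

```bash
python3 - <<'E'
from h import *
st(); snap('wrist','w15'); snap('scene','s4')
z=ld('w15'); W=cloud(z)
m=(W[...,2]>.0535)&(W[...,2]<.062)&(W[...,0]>.63)&(W[...,0]<.72)&(W[...,1]>.095)&(W[...,1]<.118); P=W[m]; print(len(P),P.min(0),P.max(0),np.median(P,0))
for y0 in(.15,.2,.25,.29):
    m=(abs(W[...,0]-.6)<.05)&(abs(W[...,1]-y0)<.006)&(W[...,2]>.02)&(W[...,2]<.1); print(y0,m.sum(),np.median(W[m][:,2]) if m.any() else '')
im=np.vstack([z['im'][:300,:,::-1], ld('s4')['im'][100:300,:,::-1]]); cv2.imwrite('pics/c2.png',im)
E
```

```text
t 37.48 p [0.6549 0.1054 0.2042] x [ 0.005  0.    -1.   ] y [ 0.998 -0.056  0.005] z [-0.056 -0.998 -0.001] gap 0.0361 F [-0.  -0.1 -0.7] q [0.03 0.46 0.32 1.43 0.   1.66]
160 [0.64987941 0.10206924 0.05355538] [0.66165217 0.11707354 0.05655758] [0.65593317 0.10977997 0.05504917]
0.15 1400 0.07413180601744215
0.2 1675 0.07520064883823369
0.25 2006 0.07519484952739738
0.29 0
```

View pics/c2.png

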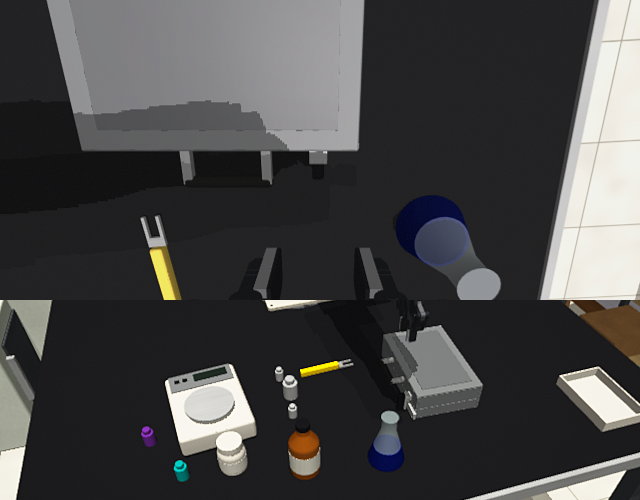

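The case is shut and level, with its top at 75 mm. The tab is back at (318,165), 26 mm from its open position, and everything else stands where it was.

```bash
python3 -c "
from bench import *
print(close_job())"
```

```text
the job is handed in; nothing more can be done
None
```

The job is done and handed in at about 37.5 s on the robot's clock. I drew the catch back and opened the lid fully. The two 200 g weights went upright into pockets 2 and 3, and the wooden fork went flat into the trough. Then I shut the lid and slid the catch home. Only one 200 g weight stood on the bench; the other was on the balance pan.

**Last checks:**
- **Weights:** before shutting the lid, depth images showed both standing centred in their pockets.
- **Fork:** its top was at about 38 mm, where 39 mm is expected when it lies on the trough floor.
- **Lid:** its top reads 74–75 mm, level from front to back. It pushed back with 20 N when I pressed it shut.
- **Catch:** it moved 26 mm, up against its stop.
- **Everything else:** the last scene picture shows the other weights, the flask, the bottle and the jar where they were.

**What disagreed:**
- **First try at the catch failed:** the fingers shut above the tab without moving it. The real fingertips sit about 28 mm behind the reported tool point, so I corrected for that in every later grasp.
- **Small reading offsets:** the finger opening reads about 1 mm low, and the final tab position reads about 2.5 mm past its starting reading. The catch pressed against its stop, so I took that as camera error.

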